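# Change over the packs on a switched battery charger

## Task

Change over the battery packs on the charger: first switch off every bay, then lift the charged packs (green lamps) out and lay them flat in the grey tray, and push each flat pack (red lamp) from the blue mat fully home into a bay of its own. When all of that is done, switch on the bays that hold a pack and leave any empty bay off. Leave the other things on the bench where they are.

Things in the scene. Friction and masses are not known exactly. Their poses are not given: they have to be found in the camera images.
- charger: Cream bench charger, 236 (x) by 300 (y) by 45 mm high to its flat deck, fixed. Origin: centre of its underside, on the bench; x points to its back, away from the robot. Three recesses side by side (bays 1, 2, 3 from +y to -y, 96 mm apart), each 105 by 59 mm, long side along x: 2.5 mm play all round a pack. In front (-x) of each is that bay's own black rocker switch.
- bay1 (a point): Where the underside centre of a pack lies when fully home in bay 1: 20 mm below the deck, 25 mm above the bench; axes as the charger's. A sprung contact block, up when empty, holds a pack laid in 10 mm proud of home (still 10 mm deep in the recess); a push of 5 to 7 N on its top sends it home and it stays. A home pack stands 24 mm out of the deck and lifts out freely.
- bay2 (a point): Where the underside centre of a pack lies when fully home in bay 2: 20 mm below the deck, 25 mm above the bench; axes as the charger's. A sprung contact block, up when empty, holds a pack laid in 10 mm proud of home (still 10 mm deep in the recess); a push of 5 to 7 N on its top sends it home and it stays. A home pack stands 24 mm out of the deck and lifts out freely.
- bay3 (a point): Where the underside centre of a pack lies when fully home in bay 3: 20 mm below the deck, 25 mm above the bench; axes as the charger's. A sprung contact block, up when empty, holds a pack laid in 10 mm proud of home (still 10 mm deep in the recess); a push of 5 to 7 N on its top sends it home and it stays. A home pack stands 24 mm out of the deck and lifts out freely.
- rocker1 (a point): Middle of bay 1's V-shaped rocker, on its hinge line and top face, 6 mm above the deck; axes as the charger's. Rocker 56 mm long (x), 36 wide. Far (+x) end, green mark: press to switch on; near (-x) end, red mark: press to switch off. The pressed half lies level, the other slopes up at 0.4 rad: 20 mm out it stands 8 mm higher and goes down 8 mm when pushed.
- sw1 (a joint): Rocker of bay 1: 0 = off (near end down), 0.4 rad = on (far end down). Over-centre: it snaps one way or the other at 0.2, a half push springs back; about 3 N downwards 20 mm from the middle turns it over.
- rocker2 (a point): Middle of bay 2's V-shaped rocker, on its hinge line and top face, 6 mm above the deck; axes as the charger's. Rocker 56 mm long (x), 36 wide. Far (+x) end, green mark: press to switch on; near (-x) end, red mark: press to switch off. The pressed half lies level, the other slopes up at 0.4 rad: 20 mm out it stands 8 mm higher and goes down 8 mm when pushed.
- sw2 (a joint): Rocker of bay 2: 0 = off (near end down), 0.4 rad = on (far end down). Over-centre: it snaps one way or the other at 0.2, a half push springs back; about 3 N downwards 20 mm from the middle turns it over.
- rocker3 (a point): Middle of bay 3's V-shaped rocker, on its hinge line and top face, 6 mm above the deck; axes as the charger's. Rocker 56 mm long (x), 36 wide. Far (+x) end, green mark: press to switch on; near (-x) end, red mark: press to switch off. The pressed half lies level, the other slopes up at 0.4 rad: 20 mm out it stands 8 mm higher and goes down 8 mm when pushed.
- sw3 (a joint): Rocker of bay 3: 0 = off (near end down), 0.4 rad = on (far end down). Over-centre: it snaps one way or the other at 0.2, a half push springs back; about 3 N downwards 20 mm from the middle turns it over.
- charged1: Charged battery pack with four green gauge lamps on its orange top, 100 mm (x) by 54 mm (y) by 44 mm high, about 0.45 kg; black ribbed sides, foot 2 mm narrower all round. Origin: centre of its underside, z up. If present, it starts home in bay 1. Symmetrical end for end.
- charged2: Charged battery pack with four green gauge lamps on its orange top, 100 mm (x) by 54 mm (y) by 44 mm high, about 0.45 kg; black ribbed sides, foot 2 mm narrower all round. Origin: centre of its underside, z up. If present, it starts home in bay 2. Symmetrical end for end.
- charged3: Charged battery pack with four green gauge lamps on its orange top, 100 mm (x) by 54 mm (y) by 44 mm high, about 0.45 kg; black ribbed sides, foot 2 mm narrower all round. Origin: centre of its underside, z up. If present, it starts home in bay 3. Symmetrical end for end.
- flat1: Flat battery pack, the same as the charged ones but with one red gauge lamp (the others dark); 100 mm (x) by 54 mm (y) by 44 mm high, about 0.45 kg, origin at the centre of its underside, z up. If present, it starts lying upright on the blue mat. It fits any bay, either way round.
- flat2: Flat battery pack, the same as the charged ones but with one red gauge lamp (the others dark); 100 mm (x) by 54 mm (y) by 44 mm high, about 0.45 kg, origin at the centre of its underside, z up. If present, it starts lying upright on the blue mat. It fits any bay, either way round.
- flat3: Flat battery pack, the same as the charged ones but with one red gauge lamp (the others dark); 100 mm (x) by 54 mm (y) by 44 mm high, about 0.45 kg, origin at the centre of its underside, z up. If present, it starts lying upright on the blue mat. It fits any bay, either way round.
- mat: Blue bench mat 270 (x) by 250 (y) by 3 mm, fixed, to one side of the charger. Origin: centre of its underside, on the bench.
- tray: Dark grey shallow tray for charged packs, 250 (x) by 240 (y) mm, fixed, to the other side of the charger, its rim 20 mm above the bench; walls 4 mm thick, inside 242 by 232 mm, its floor 4 mm above the bench. Origin: centre of its underside, on the bench. It takes four packs in two rows of two, long sides along its x.
- solder_reel: Bystander: blue reel of solder standing on its flange on a near corner of the mat, 52 mm diameter, 40 mm high. Origin: centre of its underside.
- driver: Bystander: red-handled screwdriver lying on the bench, 190 mm long, along its x. Origin: its underside.
- meter: Bystander: yellow hand multimeter lying on its back, 185 by 90 by 40 mm. Origin: centre of its underside.
- cleaner: Bystander: spray can of contact cleaner, 52 mm diameter, 160 mm high. Origin: centre of its underside.
- mug: Bystander: white mug, 76 mm diameter, 90 mm high. Origin: centre of its underside.
- pliers: Bystander: red-handled pliers lying on the bench, about 145 mm long along their x. Origin: near the pivot, underside.
Things that resemble listed ones, but are neither listed nor needed, are in the scene too. What is shaped like the flat3 but pink or purple is not meant.

How it is judged (in metres and radians):
On the way, in this order (a step that is already met when the one before it is completed fails the run):
1. every bay is switched off while the charged packs are still home in their bays (value of joint each of sw1, sw2, sw3 below 0.06 rad and horizontal distance between charged1 and bay1 below 0.008 m and z of charged1 in the frame of bay1 below 0.004 m and angle between each of charged1, charged2, charged3's own z axis and vertical below 0.06 rad and horizontal distance between charged2 and bay2 below 0.008 m and z of charged2 in the frame of bay2 below 0.004 m and horizontal distance between charged3 and bay3 below 0.008 m and z of charged3 in the frame of bay3 below 0.004 m), for 0.2 s.
2. with every bay still off, all charged packs lie in the tray and all flat packs are fully home in bays (value of joint each of sw1, sw2, sw3 below 0.06 rad and x of charged1 in the frame of tray between -0.1 and 0.1 m and y of charged1 in the frame of tray between -0.1 and 0.1 m and z of charged1 in the frame of tray between 0 and 0.011 m and angle between each of charged1, charged2, charged3's own z axis and vertical below 0.1 rad and x of charged2 in the frame of tray between -0.1 and 0.1 m and y of charged2 in the frame of tray between -0.1 and 0.1 m and z of charged2 in the frame of tray between 0 and 0.011 m and x of charged3 in the frame of tray between -0.1 and 0.1 m and y of charged3 in the frame of tray between -0.1 and 0.1 m and z of charged3 in the frame of tray between 0 and 0.011 m and ((horizontal distance between flat1 and bay1 below 0.008 m and z of flat1 in the frame of bay1 below 0.004 m and angle between flat1's own z axis and vertical below 0.06 rad) or (horizontal distance between flat1 and bay2 below 0.008 m and z of flat1 in the frame of bay2 below 0.004 m and angle between flat1's own z axis and vertical below 0.06 rad) or (horizontal distance between flat1 and bay3 below 0.008 m and z of flat1 in the frame of bay3 below 0.004 m and angle between flat1's own z axis and vertical below 0.06 rad)) and ((horizontal distance between flat2 and bay1 below 0.008 m and z of flat2 in the frame of bay1 below 0.004 m and angle between flat2's own z axis and vertical below 0.06 rad) or (horizontal distance between flat2 and bay2 below 0.008 m and z of flat2 in the frame of bay2 below 0.004 m and angle between flat2's own z axis and vertical below 0.06 rad) or (horizontal distance between flat2 and bay3 below 0.008 m and z of flat2 in the frame of bay3 below 0.004 m and angle between flat2's own z axis and vertical below 0.06 rad)) and ((horizontal distance between flat3 and bay1 below 0.008 m and z of flat3 in the frame of bay1 below 0.004 m and angle between flat3's own z axis and vertical below 0.06 rad) or (horizontal distance between flat3 and bay2 below 0.008 m and z of flat3 in the frame of bay2 below 0.004 m and angle between flat3's own z axis and vertical below 0.06 rad) or (horizontal distance between flat3 and bay3 below 0.008 m and z of flat3 in the frame of bay3 below 0.004 m and angle between flat3's own z axis and vertical below 0.06 rad))), for 0.2 s.
At the end, for the whole second after the job is handed in: Charged packs lie flat in the tray (0.1 rad). Each flat pack is home in its own bay (height 4 mm, centre 8 mm, level 0.06 rad). The rocker of a bay with a pack is on (over 0.34 rad), of an empty bay off (under 0.06). Packs at rest; bystanders within 50 mm of their places (x of charged1 in the frame of tray between -0.1 and 0.1 m and y of charged1 in the frame of tray between -0.1 and 0.1 m and z of charged1 in the frame of tray between 0 and 0.011 m and angle between each of charged1, charged2, charged3's own z axis and vertical below 0.1 rad and x of charged2 in the frame of tray between -0.1 and 0.1 m and y of charged2 in the frame of tray between -0.1 and 0.1 m and z of charged2 in the frame of tray between 0 and 0.011 m and x of charged3 in the frame of tray between -0.1 and 0.1 m and y of charged3 in the frame of tray between -0.1 and 0.1 m and z of charged3 in the frame of tray between 0 and 0.011 m and ((horizontal distance between flat1 and bay1 below 0.008 m and z of flat1 in the frame of bay1 below 0.004 m and angle between flat1's own z axis and vertical below 0.06 rad) or (horizontal distance between flat1 and bay2 below 0.008 m and z of flat1 in the frame of bay2 below 0.004 m and angle between flat1's own z axis and vertical below 0.06 rad) or (horizontal distance between flat1 and bay3 below 0.008 m and z of flat1 in the frame of bay3 below 0.004 m and angle between flat1's own z axis and vertical below 0.06 rad)) and ((horizontal distance between flat2 and bay1 below 0.008 m and z of flat2 in the frame of bay1 below 0.004 m and angle between flat2's own z axis and vertical below 0.06 rad) or (horizontal distance between flat2 and bay2 below 0.008 m and z of flat2 in the frame of bay2 below 0.004 m and angle between flat2's own z axis and vertical below 0.06 rad) or (horizontal distance between flat2 and bay3 below 0.008 m and z of flat2 in the frame of bay3 below 0.004 m and angle between flat2's own z axis and vertical below 0.06 rad)) and ((horizontal distance between flat3 and bay1 below 0.008 m and z of flat3 in the frame of bay1 below 0.004 m and angle between flat3's own z axis and vertical below 0.06 rad) or (horizontal distance between flat3 and bay2 below 0.008 m and z of flat3 in the frame of bay2 below 0.004 m and angle between flat3's own z axis and vertical below 0.06 rad) or (horizontal distance between flat3 and bay3 below 0.008 m and z of flat3 in the frame of bay3 below 0.004 m and angle between flat3's own z axis and vertical below 0.06 rad)) and ((horizontal distance between any of flat1, flat2, flat3 and bay1 below 0.04 m and value of joint sw1 above 0.34 rad) or (not (horizontal distance between any of flat1, flat2, flat3 and bay1 below 0.04 m) and value of joint sw1 below 0.06 rad)) and ((horizontal distance between any of flat1, flat2, flat3 and bay2 below 0.04 m and value of joint sw2 above 0.34 rad) or (not (horizontal distance between any of flat1, flat2, flat3 and bay2 below 0.04 m) and value of joint sw2 below 0.06 rad)) and ((horizontal distance between any of flat1, flat2, flat3 and bay3 below 0.04 m and value of joint sw3 above 0.34 rad) or (not (horizontal distance between any of flat1, flat2, flat3 and bay3 below 0.04 m) and value of joint sw3 below 0.06 rad)) and linear speed of each of charged1, charged2, charged3, flat1, flat2, flat3 below 0.02 m/s); the robot touches nothing.
It fails at once if a bystander (reel, screwdriver, multimeter, spray can, mug or pliers) is pushed more than 50 mm from its place (distance of any of solder_reel, driver, meter, cleaner, mug, pliers from where it was at the start of the episode above 0.05 m).
Of charged1, charged2, charged3 only 2 to 3 are there at a start; the rules pass over those that are not, and their reading is None.
Of flat1, flat2, flat3 only 2 to 3 are there at a start; the rules pass over those that are not, and their reading is None.
At some moment in a run one of flat1, flat2, flat3 may be knocked a few centimetres aside while the robot is not near it.
Once in a run the grip may slacken for a moment while it holds something.
It also fails if it takes over 210 s, if anything falls off the work surface, if the arm or the gripper's body presses on something with over 40 N, if the wrist force passes 120 N, or if a joint passes its speed limit or range.

## Robot

A 6-joint arm with a two-finger parallel gripper is mounted at the origin on the work surface. World frame = base frame: x ahead of the robot, y to its left, z up, the work surface at z = 0. Lengths are in m, angles in degrees, forces in N, time in s.
With the tool pointing down it reaches from about 0.4 to 0.825 m from the base axis. Payload 7 kg.
Tool frame: the origin (TCP) lies at the very end of the fingers, on their centre line; the grasp point (between the pads) lies 19 mm behind it; z points along the fingers, y is the line along which they close (so a half turn about z gives the same grasp; the last joint's range is limited). The gripper opens to 88 mm and grips with 3 to 60 N. Pads are 19 mm wide; open, the fingers measure 130 mm over their backs; the gripper's body (78 mm by 193 mm) begins 47 mm behind the grasp point.
Start: joints at [16.507, 20.546, 0.682, 0, -70.136, -16.507], TCP at [0.675, -0, 0.227] pointing down, gripper open.
Joint ranges: [-176.03, 176.03], [-82.01, 121.73], [-58.28, 71.71], [-173.87, 95.51], [-174.79, -0.11], [-173.66, 173.66]. Speed limits (degrees/s): [136.94, 136.94, 172.46, 180, 180, 180].

## Interface

Orientations are given as [roll, pitch, yaw] about the fixed x, y, z axes, in that order (R = Rz(yaw) Ry(pitch) Rx(roll)).
In Python, from plant import ctrl gives the robot as it stands.
- The arm moves only by the tool carry_out, never from a script. Its argument "deltas" is a list that holds one entry, the list of rows, each a list of 5 numbers: the shift along the tool's x, y, z scaled (see below), then the turn about the tool's z scaled (see below), then the opening, from -1 (shut) to 1 (fully open). A call has 1 to 5 rows; each row is the pose to reach, as a shift and turn from the pose commanded when the call began, along the tool's axes at that moment, turning the shorter way round; what a row does not reach only later rows make up. The controller multiplies each number of a shift by 20 cm and each number of a turn by 2 pi rad. A row lasts 1/10 s, in which the tool goes at most 50 mm and 8.59 degrees, less where a joint would pass 70% of its speed; a pose out of reach is approached as far as the arm can. A call with a number of a shift or a turn outside -1 to 1 is refused whole. A call with a gripper value outside its range is refused whole. The fingers move at their own pace and stop on an object; the grip force is fixed at half the most. Time passes only in rows, so rows that repeat a pose let the fingers close. It gives the time, the measured TCP pose, the force, the opening and the grip force at its end, in the units of the state.
- ctrl.get_obs(): the state, without advancing time (a new reading comes with each control period).
- ctrl.snapshot(name): name is "scene" or "side" or "wrist"; returns a dict with "color" (480x640x3 uint8, red, green, blue), "camera_matrix" (3x3 intrinsics, pixels), "R" (3x3) and "t" (3): a world point X has camera coordinates R X + t. Camera axes: x right, y down, z forward; pixel columns grow to the right and rows downward; lengths in m; the calibration is good to about 2 mm. The wrist camera is an equidistant fisheye: a pixel r from the principal point sees the ray r / f radians off the axis. A picture is of the moment at which its call begins. There is no depth.
- ctrl.close_job(): hands the job in; it is judged then, once.
Trained networks look in a picture, given as the dict that the camera call returned (one of the last four; its "shot" number tells which), for a name from the list of things; names that differ only in an ending like _2 or _b are one class to them, and where a whole thing is asked for, a point or a joint stands for the part that bears it (a point fixed in the world has none). Each returns a list of dicts, best first, with "p" (0 to 1); they miss things now and then, are a little off and sometimes report something else, mostly with a low value. They report only what shows in the picture. A call takes as long as a camera call. They do not tell look-alikes from the thing itself.
- ctrl.search_frame(picture, name): "centre" ([column, row] in pixels, amid what is visible of it).
- ctrl.silhouettes(picture, name): "mask" (480x640 bool, what is visible of it) and "centre" ([column, row] in pixels, amid what is visible of it).
- ctrl.spot_point(picture, name): "centre" ([column, row] in pixels: a listed point, or the origin of a listed thing).
The state is a dict: "clock": time; "joint_pos": joint angles; "qvel": joint speeds; "tau": joint torques, N m; "tool_pos": TCP position; "orientation": TCP orientation; "force": force on the tool from outside, world axes, zero at the start; "moment": the same for the moment, N m; "opening": finger opening in m; "gripper_force": force on a finger pad.
Only numpy, scipy, OpenCV 4.12 (cv2) and the standard library are available. Lean on these libraries where they do the work, as an engineer would, in place of code of your own. Each camera call takes 0.05 s, during which the arm holds its last target. There are 200 camera calls.

## Working session

There is one attempt and no reset: what is moved stays moved. The work goes in short steps, Python scripts to look and compute and a tool call to move; the robot and the scene stay as the last step left them, time stands still between calls to the robot, and variables do not carry over. Pictures are saved under pics/ and viewed, at most 14 in all, crops included, and the job is handed in when it is done.

Besides the shell and the picture viewer there is one more tool, called after "Emit:" as a command line: name --argument value ..., lists and objects as JSON in quotes. carry_out: Moves the arm, as the interface text tells. Its arguments: {"type":"object","properties":{"deltas":{"type":"array"}},"required":["deltas"]}

```bash
ls; mkdir -p pics
cat > h.py <<'E'
import numpy as np, cv2
from plant import ctrl
def save(s,n,crop=None,k=1):
    im=s["color"][:,:,::-1]
    if crop: x0,y0,x1,y1=crop; im=im[y0:y1,x0:x1]
    if k!=1: im=cv2.resize(im,None,fx=k,fy=k,interpolation=cv2.INTER_CUBIC)
    cv2.imwrite("pics/"+n+".png",im)
def ray(s,px,fish=False):
    K=np.array(s["camera_matrix"]);R=np.array(s["R"]);t=np.array(s["t"])
    d=np.array([(px[0]-K[0,2])/K[0,0],(px[1]-K[1,2])/K[1,1]])
    if fish:
        r=np.hypot(*d); v=np.array([*(d/max(r,1e-9)*np.sin(r)),np.cos(r)])
    else: v=np.array([*d,1.])
    return -R.T@t, R.T@v
def at(s,px,z,fish=False):
    o,v=ray(s,px,fish); return o+v*(z-o[2])/v[2]
def proj(s,X,fish=False):
    K=np.array(s["camera_matrix"]);c=np.array(s["R"])@np.array(X)+np.array(s["t"])
    if fish:
        r=np.hypot(c[0],c[1]);th=np.arctan2(r,c[2]);d=c[:2]/max(r,1e-9)*th
    else: d=c[:2]/c[2]
    return K[:2,:2]@d+K[:2,2]
E
python3 - <<'E'
from h import *
o=ctrl.get_obs();print({k:np.round(v,3) for k,v in o.items()})
for n in("scene","side","wrist"):
    s=ctrl.snapshot(n);save(s,n+"0");print(n,np.round(s["camera_matrix"],1).tolist(),np.round(-np.array(s["R"]).T@s["t"],3))
    for q in["charger","rocker1","rocker2","rocker3","bay1","bay2","bay3","charged1","flat1","tray","mat","solder_reel"]:
        z={"charger":0,"tray":0,"mat":0,"rocker1":.051,"rocker2":.051,"rocker3":.051}.get(q,.025)
        if q=="flat1":z=.003
        for r in ctrl.spot_point(s,q)[:6]:
            print(q,np.round(r["centre"]),round(r["p"],2),np.round(at(s,r["centre"],z,n=="wrist"),3)[:2])
E
```

```text
pics
{'clock': np.float64(0.0), 'joint_pos': array([ 1.6508e+01,  2.0591e+01,  6.3400e-01, -2.2000e-02, -7.0135e+01,
       -1.6508e+01]), 'qvel': array([ 0.004,  0.062,  0.028, -0.061, -0.005, -0.062]), 'tau': array([-1.0000e-03, -5.8273e+01,  2.9306e+01,  6.9970e+00,  7.0000e-03,
       -0.0000e+00]), 'tool_pos': array([ 0.675, -0.   ,  0.226]), 'orientation': array([ 1.79907e+02, -6.00000e-03, -9.00080e+01]), 'force': array([ 0.248, -1.3  ,  0.138]), 'moment': array([ 0.012, -0.013,  0.045]), 'gripper_force': np.float64(0.0), 'opening': np.float64(0.088)}
scene [[488.0, 0.0, 321.0], [0.0, 488.0, 238.2], [0.0, 0.0, 1.0]] [ 1.484 -0.212  0.845]
charger [326. 258.] 0.68 [0.552 0.004]
rocker1 [284. 229.] 0.85 [ 0.471 -0.09 ]
rocker1 [353. 218.] 0.74 [0.467 0.1  ]
rocker1 [316. 221.] 0.67 [ 0.456 -0.   ]
rocker1 [203. 274.] 0.67 [ 0.596 -0.306]
rocker2 [284. 229.] 0.85 [ 0.471 -0.09 ]
rocker2 [353. 218.] 0.74 [0.467 0.1  ]
rocker2 [316. 221.] 0.67 [ 0.456 -0.   ]
rocker2 [203. 274.] 0.67 [ 0.596 -0.306]
rocker3 [284. 229.] 0.85 [ 0.471 -0.09 ]
rocker3 [353. 218.] 0.74 [0.467 0.1  ]
roc
[... 2182 characters left out ...]
63.] 0.63 [ 0.472 -0.37 ]
solder_reel [278. 414.] 0.69 [ 0.369 -0.482]
wrist [[371.6, 0.0, 318.5], [0.0, 371.6, 241.4], [0.0, 0.0, 1.0]] [ 0.674 -0.075  0.385]
charger [437. 220.] 0.65 [0.544 0.012]
rocker1 [524. 137.] 0.92 [ 0.472 -0.085]
rocker1 [518. 229.] 0.6 [0.47  0.009]
rocker2 [524. 137.] 0.92 [ 0.472 -0.085]
rocker2 [518. 229.] 0.6 [0.47  0.009]
rocker3 [524. 137.] 0.92 [ 0.472 -0.085]
rocker3 [518. 229.] 0.6 [0.47  0.009]
bay1 [405. 228.] 0.96 [0.586 0.015]
bay2 [405. 228.] 0.96 [0.586 0.015]
bay3 [405. 228.] 0.96 [0.586 0.015]
charged1 [404. 133.] 0.92 [ 0.592 -0.08 ]
charged1 [407. 317.] 0.67 [0.576 0.117]
flat1 [595. 122.] 0.78 [ 0.331 -0.118]
tray [458. 443.] 0.63 [0.458 0.362]
```

View pics/scene0.png

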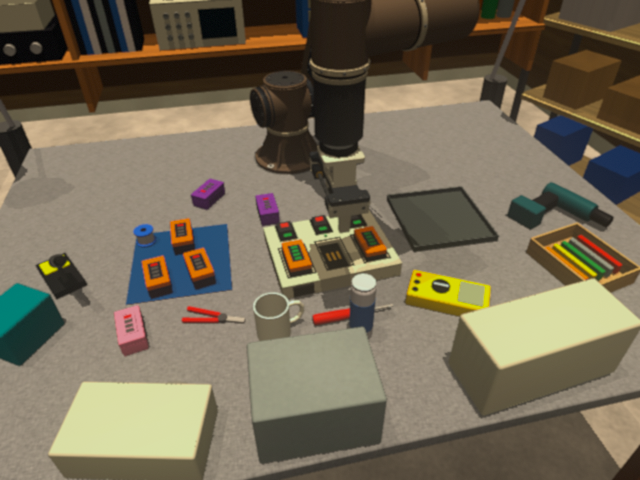

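View pics/side0.png

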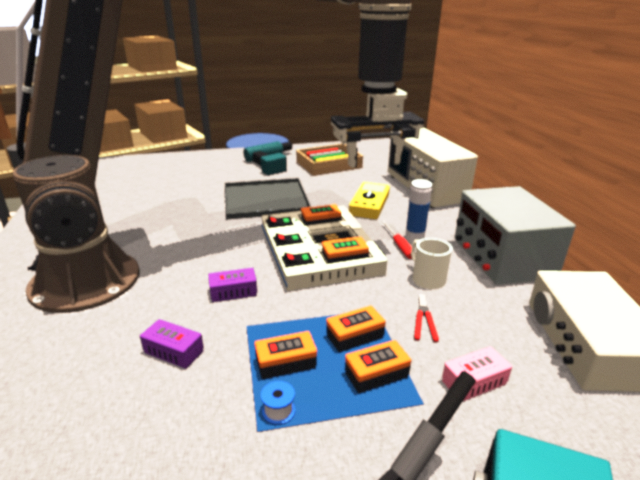

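View pics/wrist0.png

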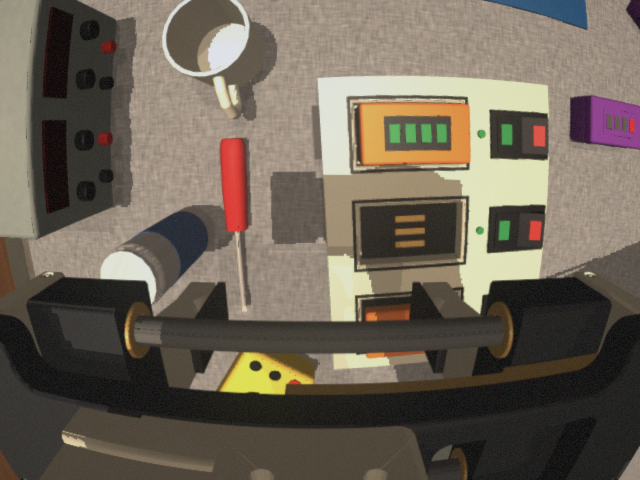

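The charger holds charged packs in bays 1 and 3 (scene px 370,240 and 297,255); bay 2 is empty (333,253). Flat candidates:
- Orange on the blue mat: scene px (181,233), (157,273) and (199,265). These are the three to use.
- Purple look-alikes at (208,193) and (267,208), and a pink one at (130,328), all off the mat. Not used.

The reel is at (145,235), and the mug and spray can stand behind the charger.

Run:
```python
from h import *
s=ctrl.snapshot("wrist")
f=lambda p,z:np.round(at(s,p,z,True)[:2],4)
print("pack3 corners",[f(p,.069) for p in[(357,103),(470,100),(469,163),(360,167)]])
print("bay2 recess",[f(p,.045) for p in[(354,203),(467,197),(465,262),(356,271)]])
print("charger edge",[f(p,.045) for p in[(548,85),(541,258),(319,79)]])
ss=ctrl.snapshot("scene");sd=ctrl.snapshot("side")
for n in["mug","cleaner","driver","pliers","meter","solder_reel"]:
  for q in(ss,sd): print(n,[(np.round(at(q,r["centre"],0)[:2],3).tolist(),round(r["p"],2)) for r in ctrl.spot_point(q,n)[:2]])
a=ss["color"][195:325,120:260][:,:,::-1];b=ss["color"][205:270,260:390][:,:,::-1]
c=sd["color"][205:290,240:370][:,:,::-1]
A=lambda i:cv2.resize(i,(400,int(400*i.shape[0]/i.shape[1])),interpolation=cv2.INTER_CUBIC)
t=np.zeros((580,800,3),np.uint8)
for i,(y,x) in((a,(0,0)),(b,(0,400)),(c,(210,400))):
  k=A(i);t[y:y+k.shape[0],x:x+400]=k[:580-y]
cv2.imwrite("pics/crop1.png",t)
```

```text
pack3 corners [array([ 0.6419, -0.1039]), array([ 0.5407, -0.113 ]), array([ 0.5397, -0.0562]), array([ 0.6389, -0.0492])]
bay2 recess [array([ 0.6412, -0.0136]), array([ 0.5293, -0.0214]), array([0.5243, 0.0456]), array([0.6374, 0.0538])]
charger edge [array([ 0.4388, -0.1433]), array([0.429 , 0.0427]), array([ 0.6737, -0.1279])]
mug [([0.774, -0.169], 0.71), ([0.401, 0.019], 0.34)]
mug [([0.761, -0.164], 0.67)]
cleaner [([0.826, 0.02], 0.57)]
cleaner [([0.819, 0.023], 0.88), ([0.55, -0.421], 0.16)]
driver [([0.77, 0.011], 0.97), ([0.413, -0.076], 0.32)]
driver [([0.764, 0.016], 0.54), ([0.766, -0.161], 0.46)]
pliers [([0.699, -0.271], 0.93), ([0.545, -0.418], 0.32)]
pliers [([0.699, -0.282], 0.63)]
meter []
meter [([0.763, 0.244], 0.75), ([0.752, -0.177], 0.5)]
solder_reel [([0.38, -0.462], 0.88), ([0.529, -0.314], 0.22)]
solder_reel [([0.487, -0.013], 0.71), ([0.373, -0.459], 0.6)]
```

View pics/crop1.png

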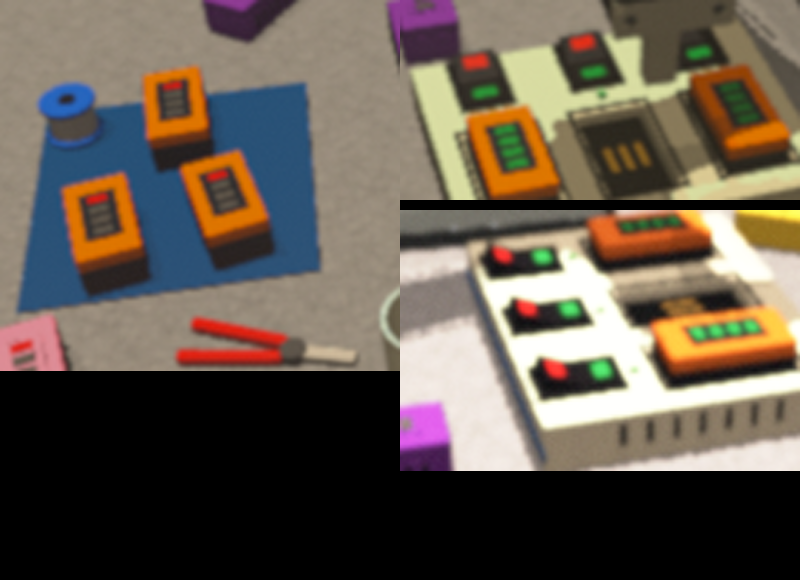

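All three flat packs on the mat are orange with a red lamp, so they are confirmed. The raised red ends show all three rockers are on. Next I turn the tool to the charger's yaw (about 3.5°) above the rockers and look.

Emit:
carry_out --deltas '[[[0, 1, 0, -0.1, -1], [0, 1, 0, -0.1, -1], [0, 1, 0, -0.1, -1], [0, 1, 0, -0.1, -1], [0, 1, 0, -0.1, -1]]]'

```text
clock: 3.2
tool_pos: [0.4695, -0.0008, 0.227]
orientation: [-180.0, 0.1, -53.7]
force: [1.9, -0.3, 0.9]
opening: 0.0532
gripper_force: 0.0
```

Emit:
carry_out --deltas '[[[0, 0, 0, -0.1, -1], [0, 0, 0, -0.1, -1], [0, 0, 0, -0.1, -1], [0, 0, 0, -0.1, -1], [0, 0, 0, -0.1, -1]]]'

```text
clock: 3.7
tool_pos: [0.4752, 0.0, 0.2268]
orientation: [-180.0, -0.0, -17.8]
force: [0.4, 0.7, 0.6]
opening: 0.0128
gripper_force: 0.0
```

Emit:
carry_out --deltas '[[[0, 0, 0, -0.06, -1], [0, 0, 0, -0.06, -1], [0, 0, 0, -0.06, -1], [0, 0, 0, -0.06, -1], [0, 0, 0, -0.06, -1]]]'

```text
clock: 4.2
tool_pos: [0.4751, -0.0, 0.2266]
orientation: [-180.0, -0.0, 3.3]
force: [-1.1, 0.6, -0.0]
opening: 0.0005
gripper_force: 0.0
```

Run:
```python
from h import *
o=ctrl.get_obs();print({k:np.round(o[k],3) for k in("clock","joint_pos","tool_pos","orientation","force","opening")})
s=ctrl.snapshot("wrist");save(s,"wrist1")
print(np.round(-np.array(s["R"]).T@s["t"],3))
for q,z in(("rocker1",.051),("bay1",.025),("charged1",.025)):
  for r in ctrl.spot_point(s,q)[:4]: print(q,np.round(r["centre"]),round(r["p"],2),np.round(at(s,r["centre"],z,True)[:2],4))
for r in ctrl.silhouettes(s,"charged1")[:3]:
  print("mask",r["p"],np.round(r["centre"]),np.round(at(s,r["centre"],.06,True)[:2],4))
```

```text
{'clock': np.float64(4.2), 'joint_pos': array([ 23.809,   1.359, -23.595,  -0.   , -65.041,  69.534]), 'tool_pos': array([ 0.475, -0.   ,  0.227]), 'orientation': array([-1.79998e+02, -5.00000e-03,  3.34300e+00]), 'force': array([-1.101,  0.63 , -0.016]), 'opening': np.float64(0.001)}
[0.549 0.005 0.385]
rocker1 [209. 225.] 0.97 [0.4631 0.1037]
rocker1 [309. 224.] 0.82 [0.469  0.0089]
rocker1 [414. 226.] 0.64 [ 0.4733 -0.0905]
bay1 [314.  98.] 0.67 [0.5866 0.0108]
charged1 [209. 106.] 0.96 [0.5767 0.1138]
charged1 [410. 102.] 0.83 [ 0.5914 -0.082 ]
charged1 [416. 223.] 0.63 [ 0.4704 -0.0989]
mask 0.98 [415.  98.] [ 0.5909 -0.0777]
mask 0.95 [202. 103.] [0.5772 0.1102]
mask 0.47 [311. 157.] [0.531  0.0103]
```

View pics/wrist1.png

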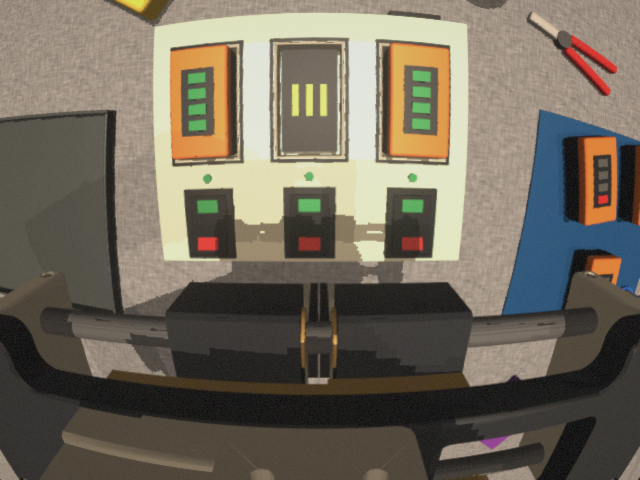

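The wrist view shows the charger square to the tool, with rockers at (209,225), (309,224) and (414,226). The red ends are nearest the robot. I press rocker 3's near end first.

Emit:
carry_out --deltas '[[[-0.12, 0.45, 0.2, 0, -1], [-0.12, 0.45, 0.5, 0, -1], [-0.12, 0.45, 0.75, 0, -1], [-0.12, 0.45, 0.75, 0, -1], [-0.12, 0.45, 0.75, 0, -1]]]'

```text
clock: 4.95
tool_pos: [0.4525, -0.0927, 0.0723]
orientation: [180.0, 0.5, 3.4]
force: [-0.9, 0.2, 0.6]
opening: 0.0003
gripper_force: 0.0
```

Emit:
carry_out --deltas '[[[0, 0, 0.05, 0, -1], [0, 0, 0.1, 0, -1], [0, 0, 0.13, 0, -1], [0, 0, 0.13, 0, -1]]]'

```text
clock: 5.35
tool_pos: [0.4577, -0.0908, 0.0514]
orientation: [-180.0, -0.1, 3.7]
force: [-0.3, 0.8, 0.6]
opening: 0.0006
gripper_force: 0.0
```

Emit:
carry_out --deltas '[[[0, 0, -0.15, 0, -1], [0, 0, -0.15, 0, -1]]]'

```text
clock: 5.55
tool_pos: [0.4596, -0.0906, 0.084]
orientation: [-180.0, -0.4, 3.7]
force: [0.9, 1.0, 0.4]
opening: 0.0003
gripper_force: 0.0
```

Emit:
carry_out --deltas '[[[0, -0.24, 0, 0, -1], [0, -0.48, 0, 0, -1], [0, -0.48, 0, 0, -1], [0, -0.48, 0.1, 0, -1], [0, -0.48, 0.12, 0, -1]]]'

```text
clock: 6.05
tool_pos: [0.4503, 0.0051, 0.0559]
orientation: [-180.0, 0.0, 3.7]
force: [-0.3, -0.9, 0.4]
opening: 0.0009
gripper_force: 0.0
```

Emit:
carry_out --deltas '[[[0, 0, 0.03, 0, -1], [0, 0, 0.03, 0, -1], [0, 0, -0.12, 0, -1], [0, 0, -0.12, 0, -1]]]'

```text
clock: 6.45
tool_pos: [0.4529, 0.0047, 0.0835]
orientation: [-179.9, -0.3, 3.6]
force: [1.2, -0.5, 0.9]
opening: 0.0001
gripper_force: 0.0
```

Emit:
carry_out --deltas '[[[0, -0.24, 0, 0, -1], [0, -0.48, 0, 0, -1], [0, -0.48, 0, 0, -1], [0, -0.48, 0.1, 0, -1], [0, -0.48, 0.12, 0, -1]]]'

```text
clock: 6.95
tool_pos: [0.4439, 0.0999, 0.0555]
orientation: [180.0, 0.1, 3.6]
force: [-1.1, -1.2, -0.7]
opening: 0.0006
gripper_force: 0.0
```

Emit:
carry_out --deltas '[[[0, 0, 0.03, 0, -1], [0, 0, 0.03, 0, -1], [0, 0, -0.12, 0, -1], [0, 0, -0.12, 0, -1]]]'

```text
clock: 7.35
tool_pos: [0.4467, 0.1008, 0.0835]
orientation: [-179.9, -0.3, 3.6]
force: [0.6, 0.5, -0.1]
opening: 0.0006
gripper_force: 0.0
```

Emit:
carry_out --deltas '[[[0, 0.24, -0.3, 0, -1], [0, 0.48, -0.6, 0, -1], [0, 0.48, -0.6, 0, 0.6], [0, 0.48, -0.6, 0, 0.6], [0, 0.48, -0.6, 0, 0.6]]]'

```text
clock: 7.85
tool_pos: [0.4512, 0.0035, 0.2018]
orientation: [-179.9, -0.2, 3.4]
force: [-0.7, -0.4, -0.5]
opening: 0.0192
gripper_force: 0.0
```

Run:
```python
from h import *
o=ctrl.get_obs();print({k:np.round(o[k],4) for k in("clock","joint_pos","tool_pos","orientation","force","opening")})
s=ctrl.snapshot("wrist");d=ctrl.snapshot("side")
t=np.zeros((480,800,3),np.uint8)
k=cv2.resize(s["color"][20:260,140:500],(400,267));t[:267,:400]=k
k=cv2.resize(d["color"][200:290,245:375],(400,277),interpolation=cv2.INTER_CUBIC);t[:277,400:]=k
cv2.imwrite("pics/crop2.png",t[:,:,::-1])
```

```text
{'clock': np.float64(7.85), 'joint_pos': array([ 2.55945e+01, -5.79000e-02, -2.84612e+01, -2.90000e-03,
       -6.14056e+01,  6.78427e+01]), 'tool_pos': array([0.4512, 0.0035, 0.2018]), 'orientation': array([-1.799256e+02, -1.760000e-01,  3.435700e+00]), 'force': array([-0.7158, -0.4433, -0.5464]), 'opening': np.float64(0.0192)}
```

View pics/crop2.png

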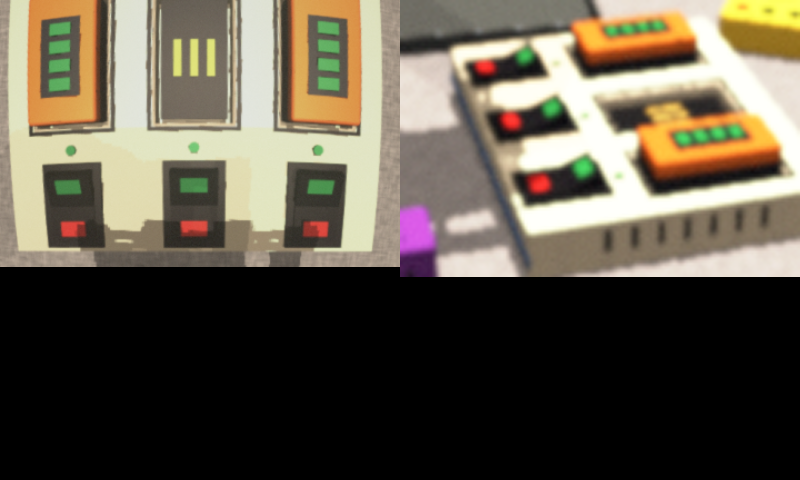

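All off: the green ends are now raised. I go for the charged pack in bay 1.

Emit:
carry_out --deltas '[[[0.3, -0.25, 0, 0, 0.6], [0.665, -0.5, 0, 0, 0.6], [0.665, -0.5, 0.1, 0, 0.6], [0.665, -0.5, 0.3, 0, 0.6], [0.665, -0.5, 0.5, 0, 0.6]]]'

```text
clock: 8.45
tool_pos: [0.5781, 0.115, 0.0969]
orientation: [180.0, 0.1, 3.7]
force: [-1.1, -0.2, -1.3]
opening: 0.0663
gripper_force: 0.0
```

Run:
```python
from h import *
o=ctrl.get_obs();print({k:np.round(o[k],4) for k in("clock","tool_pos","orientation","opening")})
s=ctrl.snapshot("wrist");save(s,"wrist2")
for q,z in(("charged1",.025),):
  for r in ctrl.spot_point(s,q)[:3]: print(q,np.round(r["centre"]),round(r["p"],2),np.round(at(s,r["centre"],z,True)[:2],4))
d=ctrl.snapshot("side");c=ctrl.snapshot("scene")
for n,q in(("side",d),("scene",c)):
  for r in ctrl.silhouettes(q,"tray")[:1]:
    m=cv2.approxPolyDP(max(cv2.findContours(r["mask"].astype(np.uint8),0,2)[0],key=len),8,True)[:,0]
    print(n,[np.round(at(q,p,.02)[:2],3).tolist() for p in m])
```

```text
{'clock': np.float64(8.45), 'tool_pos': array([0.5781, 0.115 , 0.0969]), 'orientation': array([1.799594e+02, 8.960000e-02, 3.719200e+00]), 'opening': np.float64(0.0663)}
charged1 [571. 252.] 0.97 [ 0.5896 -0.0804]
charged1 [326. 256.] 0.8 [0.5759 0.1104]
side [[0.578, 0.267], [0.579, 0.464], [0.336, 0.462], [0.331, 0.211]]
scene [[0.584, 0.47], [0.343, 0.476], [0.339, 0.337], [0.427, 0.282], [0.43, 0.232], [0.603, 0.223]]
```

View pics/wrist2.png

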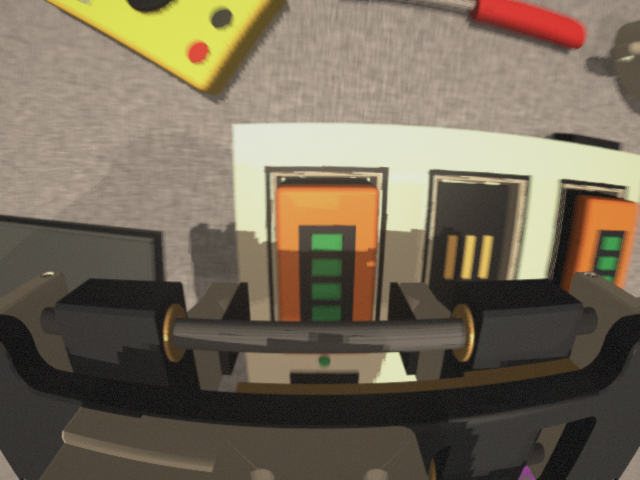

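Wrist view: the bay 1 pack sits between the fingers, with its top centre near column 327. I descend and grip.

Emit:
carry_out --deltas '[[[0, 0, 0.15, 0, 0.6], [0, 0, 0.255, 0, 0.6], [0, 0, 0.255, 0, 0.6], [0, 0, 0.255, 0, -1], [0, 0, 0.255, 0, -1]]]'

```text
clock: 9.25
tool_pos: [0.5785, 0.1132, 0.052]
orientation: [-179.9, -0.2, 3.6]
force: [0.0, -0.7, 0.1]
opening: 0.0593
gripper_force: 0.0
```

Emit:
carry_out --deltas '[[[0, 0, 0, 0, -1], [0, 0, 0, 0, -1], [0, 0, -0.1, 0, -1], [0, 0, -0.3, 0, -1], [0, 0, -0.5, 0, -1]]]'

```text
clock: 9.75
tool_pos: [0.576, 0.1123, 0.1501]
orientation: [180.0, 0.1, 3.6]
force: [1.7, 0.1, -4.2]
opening: 0.0537
gripper_force: 30.0
```

Emit:
carry_out --deltas '[[[-0.12, -0.25, 0, 0, -1], [-0.25, -0.5, 0, 0, -1], [-0.25, -0.75, 0, 0, -1], [-0.25, -0.75, 0, 0, -1], [-0.25, -0.75, 0, 0, -1]]]'

```text
clock: 10.25
tool_pos: [0.5169, 0.2612, 0.1495]
orientation: [-180.0, 0.0, 3.8]
force: [0.8, -0.9, -3.7]
opening: 0.0538
gripper_force: 30.0
```

Emit:
carry_out --deltas '[[[-0.12, -0.25, 0, 0, -1], [-0.25, -0.5, 0, 0, -1], [-0.25, -0.72, 0, 0, -1], [-0.25, -0.72, 0, 0, -1], [-0.25, -0.72, 0, 0, -1]]]'

```text
clock: 10.75
tool_pos: [0.4583, 0.4002, 0.149]
orientation: [180.0, 0.1, 3.7]
force: [-0.1, -0.5, -5.5]
opening: 0.0538
gripper_force: 30.0
```

Run:
```python
from h import *
o=ctrl.get_obs();print({k:np.round(o[k],4) for k in("clock","tool_pos","orientation","opening","gripper_force","force")})
s=ctrl.snapshot("wrist");save(s,"wrist3")
```

```text
{'clock': np.float64(10.75), 'tool_pos': array([0.4583, 0.4002, 0.149 ]), 'orientation': array([1.799545e+02, 5.910000e-02, 3.669700e+00]), 'opening': np.float64(0.0538), 'gripper_force': np.float64(29.9972), 'force': array([-0.058 , -0.4731, -5.5377])}
```

View pics/wrist3.png

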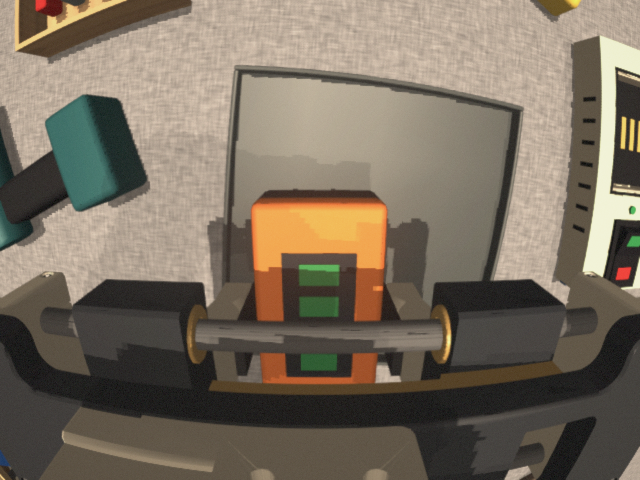

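Run:
```python
from h import *
s=ctrl.snapshot("wrist")
for p in[(237,67),(522,106),(227,270),(495,270)]: print(p,np.round(at(s,p,.02,True)[:2],4))
```

```text
(237, 67) [0.5851 0.47  ]
(522, 106) [0.5785 0.2352]
(227, 270) [0.4197 0.4739]
(495, 270) [0.4328 0.2392]
```

Tray centre is about (0.457, 0.353) with yaw about -1.5°, so the pack is over its left half. I lower it and release.

Emit:
carry_out --deltas '[[[0, 0, 0.2, 0, -1], [0, 0, 0.4, 0, -1], [0, 0, 0.52, 0, -1], [0, 0, 0.59, 0, -1], [0, 0, 0.6, 0, -1]]]'

```text
clock: 11.35
tool_pos: [0.4593, 0.3981, 0.0289]
orientation: [179.9, 0.0, 3.5]
force: [-0.5, -1.0, -3.8]
opening: 0.0537
gripper_force: 30.0
```

Emit:
carry_out --deltas '[[[0, 0, 0, 0, 0.6], [0, 0, 0, 0, 0.6], [0, 0, 0, 0, 0.6], [0, 0, -0.2, 0, 0.6], [0, 0, -0.6, 0, 0.6]]]'

```text
clock: 11.85
tool_pos: [0.4581, 0.3987, 0.1193]
orientation: [179.8, 0.1, 3.6]
force: [1.3, 1.4, 0.4]
opening: 0.0698
gripper_force: 0.0
```

Emit:
carry_out --deltas '[[[0.2, 0.3, 0, 0, 0.6], [0.25, 0.5, 0, 0, 0.6], [0.5, 0.8, 0, 0, 0.6], [0.5, 1, 0, 0, 0.6], [0.5, 1, 0, 0, 0.6]]]'

```text
clock: 12.35
tool_pos: [0.5726, 0.2037, 0.1207]
orientation: [-180.0, -0.1, 3.5]
force: [0.2, 0.6, -0.6]
opening: 0.07
gripper_force: 0.0
```

Emit:
carry_out --deltas '[[[0, 0.25, 0, 0, 0.6], [0, 0.5, 0, 0, 0.6], [0, 0.75, 0, 0, 0.6], [0, 1, 0, 0, 0.6], [0, 1, 0, 0, 0.6]]]'

```text
clock: 12.85
tool_pos: [0.5837, 0.002, 0.1206]
orientation: [180.0, -0.1, 3.3]
force: [0.4, -0.6, -0.1]
opening: 0.0703
gripper_force: 0.0
```

Run:
```python
from h import *
o=ctrl.get_obs();print({k:np.round(o[k],4) for k in("clock","tool_pos","orientation","opening","gripper_force","force")})
s=ctrl.snapshot("wrist");d=ctrl.snapshot("scene")
for q in(s,d):
  for r in ctrl.spot_point(q,"charged1")[:4]: print(np.round(r["centre"]),round(r["p"],2),[np.round(at(q,r["centre"],z,q is s)[:2],4) for z in(.025,.004)])
```

```text
{'clock': np.float64(12.85), 'tool_pos': array([0.5837, 0.002 , 0.1206]), 'orientation': array([ 1.799961e+02, -6.620000e-02,  3.323100e+00]), 'opening': np.float64(0.0703), 'gripper_force': np.float64(0.0), 'force': array([ 0.387 , -0.5848, -0.1015])}
[431. 242.] 0.67 [array([ 0.5887, -0.0801]), array([ 0.583 , -0.0873])]
[451. 217.] 0.71 [array([0.4895, 0.3787]), array([0.4641, 0.3939])]
[160. 282.] 0.69 [array([ 0.5759, -0.4118]), array([ 0.5526, -0.4169])]
[296. 265.] 0.55 [array([ 0.5892, -0.0799]), array([ 0.5662, -0.0765])]
```

Emit:
carry_out --deltas '[[[0, 0.22, 0, 0, 0.6], [0, 0.43, 0, 0, 0.6], [0, 0.43, 0, 0, 0.6], [0, 0.43, 0.1, 0, 0.6], [0, 0.43, 0.1, 0, 0.6]]]'

```text
clock: 13.55
tool_pos: [0.5879, -0.0778, 0.0977]
orientation: [-180.0, 0.2, 3.7]
force: [-0.8, -0.1, -0.5]
opening: 0.0698
gripper_force: 0.0
```

Run:
```python
from h import *
o=ctrl.get_obs();print({k:np.round(o[k],4) for k in("clock","tool_pos","orientation","opening")})
s=ctrl.snapshot("wrist");
for r in ctrl.spot_point(s,"charged1")[:2]: print(np.round(r["centre"]),round(r["p"],2),np.round(at(s,r["centre"],.025,True)[:2],4))
```

```text
{'clock': np.float64(13.55), 'tool_pos': array([ 0.5879, -0.0778,  0.0977]), 'orientation': array([-179.983 ,    0.1867,    3.6523]), 'opening': np.float64(0.0698)}
[321. 249.] 0.74 [ 0.5899 -0.079 ]
```

Emit:
carry_out --deltas '[[[0, 0, 0.15, 0, 0.6], [0, 0, 0.25, 0, 0.6], [0, 0, 0.25, 0, -1], [0, 0, 0.25, 0, -1], [0, 0, 0.25, 0, -1]]]'

```text
clock: 14.15
tool_pos: [0.5902, -0.0786, 0.051]
orientation: [180.0, -0.1, 3.7]
force: [0.7, -0.6, -0.6]
opening: 0.0535
gripper_force: 30.0
```

Emit:
carry_out --deltas '[[[0, 0, 0, 0, -1], [0, 0, -0.1, 0, -1], [0, 0, -0.3, 0, -1], [0, 0, -0.5, 0, -1], [0, 0, -0.5, 0, -1]]]'

```text
clock: 14.65
tool_pos: [0.5927, -0.0789, 0.1562]
orientation: [180.0, -0.6, 3.7]
force: [1.3, 0.4, -3.8]
opening: 0.0539
gripper_force: 30.0
```

Emit:
carry_out --deltas '[[[-0.05, -0.24, 0, 0, -1], [-0.11, -0.48, 0, 0, -1], [-0.2, -0.72, 0, 0, -1], [-0.27, -0.96, 0, 0, -1], [-0.27, -0.98, 0, 0, -1]]]'

```text
clock: 15.15
tool_pos: [0.5211, 0.1173, 0.1497]
orientation: [-179.9, -0.0, 3.8]
force: [0.8, 0.2, -4.1]
opening: 0.0536
gripper_force: 30.0
```

Emit:
carry_out --deltas '[[[-0.05, -0.24, 0, 0, -1], [-0.11, -0.48, 0, 0, -1], [-0.2, -0.72, 0, 0, -1], [-0.27, -0.94, 0, 0, -1], [-0.27, -0.98, 0, 0, -1]]]'

```text
clock: 15.65
tool_pos: [0.4552, 0.3092, 0.1495]
orientation: [-179.9, -0.0, 3.8]
force: [0.9, -0.2, -3.7]
opening: 0.0541
gripper_force: 30.0
```

Emit:
carry_out --deltas '[[[0, 0, 0, 0, -1], [0, 0, 0, 0, -1]]]'

```text
clock: 15.85
tool_pos: [0.4565, 0.3047, 0.1492]
orientation: [180.0, 0.0, 3.6]
force: [0.1, -0.0, -3.7]
opening: 0.054
gripper_force: 30.0
```

Emit:
carry_out --deltas '[[[0, 0, 0.2, 0, -1], [0, 0, 0.4, 0, -1], [0, 0, 0.52, 0, -1], [0, 0, 0.59, 0, -1], [0, 0, 0.6, 0, -1]]]'

```text
clock: 16.35
tool_pos: [0.4568, 0.3029, 0.0281]
orientation: [179.8, 0.1, 3.5]
force: [0.0, 0.2, -3.2]
opening: 0.0538
gripper_force: 30.0
```

Emit:
carry_out --deltas '[[[0, 0, 0, 0, 0.6], [0, 0, 0, 0, 0.6], [0, 0, 0, 0, 0.6], [0, 0, -0.2, 0, 0.6], [0, 0, -0.45, 0, 0.6]]]'

```text
clock: 16.85
tool_pos: [0.4559, 0.3043, 0.1195]
orientation: [179.8, 0.2, 3.6]
force: [0.3, 1.3, -0.2]
opening: 0.0701
gripper_force: 0.0
```

Emit:
carry_out --deltas '[[[0, 0.1, -0.2, 0, 0.6], [0, 0.3, -0.35, 0, 0.6], [0, 0.5, -0.5, 0, 0.6], [0, 0.7, -0.5, 0, 0.6], [0, 0.9, -0.5, 0, 0.6]]]'

```text
clock: 17.35
tool_pos: [0.4684, 0.1248, 0.2219]
orientation: [-179.8, -0.2, 3.6]
force: [0.4, -0.3, -0.6]
opening: 0.0698
gripper_force: 0.0
```

Emit:
carry_out --deltas '[[[0, 0.24, 0, 0, 0.6], [0, 0.48, 0, 0, 0.6], [0, 0.72, 0, 0, 0.6], [0, 0.96, 0, 0, 0.6], [0, 1, 0, 0, 0.6]]]'

```text
clock: 17.85
tool_pos: [0.4803, -0.0775, 0.2205]
orientation: [180.0, -0.1, 3.4]
force: [-0.0, 0.8, 0.6]
opening: 0.0702
gripper_force: 0.0
```

Emit:
carry_out --deltas '[[[-0.1, 0.2, 0, 0, 0.6], [-0.2, 0.4, 0, 0, 0.6], [-0.2, 0.6, 0, 0, 0.6], [-0.2, 0.8, 0, 0, 0.6], [-0.2, 1, 0, 0, 0.6]]]'

```text
clock: 18.35
tool_pos: [0.4534, -0.2773, 0.2208]
orientation: [180.0, -0.1, 3.6]
force: [0.8, -0.4, 0.5]
opening: 0.07
gripper_force: 0.0
```

Run:
```python
from h import *
o=ctrl.get_obs();print({k:np.round(o[k],4) for k in("clock","tool_pos","orientation","opening","gripper_force","force","joint_pos")})
s=ctrl.snapshot("wrist");save(s,"wrist4");d=ctrl.snapshot("scene")
for r in ctrl.spot_point(s,"flat1")[:6]: print(np.round(r["centre"]),round(r["p"],2),np.round(at(s,r["centre"],.003,True)[:2],4))
for r in ctrl.spot_point(d,"charged1")[:4]: print(np.round(r["centre"]),round(r["p"],2),np.round(at(d,r["centre"],.004)[:2],4))
for r in ctrl.silhouettes(s,"flat1")[:5]: 
  cv2.imwrite
  ys,xs=np.nonzero(r["mask"]);P=np.array([at(s,p,.047,True)[:2] for p in zip(xs[::7],ys[::7])]).astype(np.float32)
  print("mask",np.round(r["p"],2),np.round(r["centre"]),cv2.minAreaRect(P))
```

```text
{'clock': np.float64(18.35), 'tool_pos': array([ 0.4534, -0.2773,  0.2208]), 'orientation': array([ 1.799671e+02, -1.373000e-01,  3.630900e+00]), 'opening': np.float64(0.07), 'gripper_force': np.float64(0.0), 'force': array([ 0.8469, -0.3738,  0.514 ]), 'joint_pos': array([-1.029180e+01,  7.165400e+00, -1.796560e+01, -1.300000e-03,
       -6.472780e+01,  1.039232e+02])}
[178. 305.] 0.83 [ 0.3317 -0.1192]
[504.   4.] 0.79 [ 0.7046 -0.4662]
[391. 263.] 0.67 [ 0.4001 -0.3593]
[461. 130.] 0.64 [ 0.5497 -0.4204]
[368. 124.] 0.6 [ 0.5446 -0.3212]
[453. 217.] 0.59 [0.4686 0.3986]
[222. 321.] 0.41 [ 0.7125 -0.274 ]
mask 0.92 [322. 379.] ((0.280355304479599, -0.2912112772464752), (0.020933829247951508, 0.034188516438007355), 3.5296902656555176)
mask 0.87 [370. 123.] ((0.5416451096534729, -0.31612664461135864), (0.09972425550222397, 0.056270893663167953), 13.109705924987793)
mask 0.8 [181. 282.] ((0.381683886051178, -0.13825586438179016), (0.05117059871554375, 0.042817622423172), 48.962642669677734)
mask 0.72 [2. 6.] ((0.7032699584960938, 0.1204126626253128), (0.015370442532002926, 0.013036154210567474), 75.00747680664062)
mask 0.67 [470. 129.] ((0.5475950241088867, -0.41303691267967224), (0.09977833181619644, 0.06521833688020706), 9.851785659790039)
```

View pics/wrist4.png

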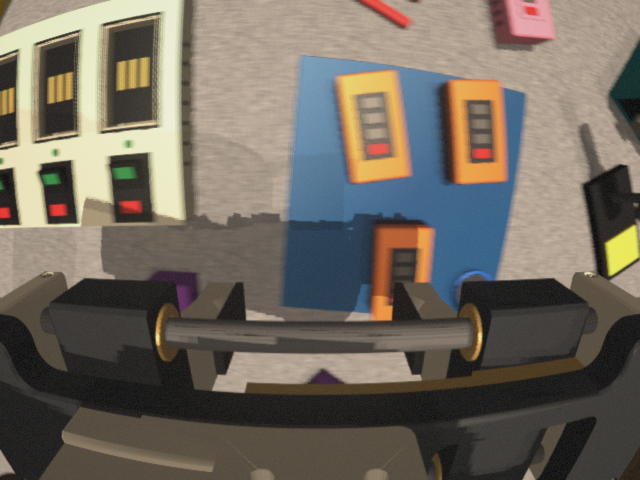

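Wrist view: flats at (374,127), (477,131) and (403,270), with reel (475,287) at the near-right corner. All three bays are empty and the rockers still off. I work out the yaws.

Run:
```python
from h import *
s=ctrl.snapshot("wrist")
C=np.array([.4534,-.2773]);x=np.array([np.cos(np.radians(3.6)),np.sin(np.radians(3.6))]);y=np.array([x[1],-x[0]])
im=cv2.cvtColor(s["color"],cv2.COLOR_RGB2HSV)
m=cv2.inRange(im,(3,140,90),(24,255,255))
m=cv2.morphologyEx(m,cv2.MORPH_CLOSE,np.ones((25,25),np.uint8))
n,l,st,c=cv2.connectedComponentsWithStats(m)
for i in range(1,n):
  if st[i,4]<1500 or c[i][0]<300 or c[i][1]>300: continue
  ys,xs=np.nonzero(l==i);P=np.array([at(s,p,.047,True)[:2] for p in zip(xs[::3],ys[::3])]).astype(np.float32)
  r=cv2.minAreaRect(P);d=np.array(r[0])-C
  print(np.round(c[i]),np.round(r[0],4),np.round(r[1],3),round(r[2],1),"u,v",np.round([d@x,d@y],4))
```

```text
[371. 128.] [ 0.5415 -0.3168] [0.099 0.054] 12.5 u,v [0.0855 0.0449]
[474. 132.] [ 0.5488 -0.417 ] [0.098 0.056] 9.6 u,v [0.0864 0.1454]
[396. 261.] [ 0.4028 -0.3575] [0.1   0.054] 3.2 u,v [-0.0555  0.0768]
```

Emit:
carry_out --deltas '[[[0.2, 0.1, 0, -0.02, 0.6], [0.43, 0.23, 0.1, -0.025, 0.6], [0.43, 0.23, 0.3, -0.025, 0.6], [0.43, 0.23, 0.5, -0.025, 0.6], [0.43, 0.23, 0.6, -0.025, 0.6]]]'

```text
clock: 19.15
tool_pos: [0.5408, -0.3142, 0.096]
orientation: [-179.8, 0.2, 12.7]
force: [-0.6, 0.7, 0.6]
opening: 0.0701
gripper_force: 0.0
```

```bash
cat >> h.py <<'E'
def packs(s,z=.047,lo=1500):
    o=ctrl.get_obs();C=o["tool_pos"][:2];a=np.radians(o["orientation"][2]);x=np.array([np.cos(a),np.sin(a)]);y=np.array([x[1],-x[0]])
    print({k:np.round(o[k],4) for k in("clock","tool_pos","orientation","opening","gripper_force")})
    im=cv2.cvtColor(s["color"],cv2.COLOR_RGB2HSV)
    m=cv2.morphologyEx(cv2.inRange(im,(3,140,60),(24,255,255)),cv2.MORPH_CLOSE,np.ones((25,25),np.uint8))
    n,l,st,c=cv2.connectedComponentsWithStats(m)
    for i in range(1,n):
        if st[i,4]<lo: continue
        ys,xs=np.nonzero(l==i);P=np.array([at(s,p,z,True)[:2] for p in zip(xs[::3],ys[::3])]).astype(np.float32)
        r=cv2.minAreaRect(P);d=np.array(r[0])-C
        print(np.round(c[i]),np.round(r[0],4),np.round(r[1],3),round(r[2],1),"u,v",np.round([d@x,d@y],4))
E
python3 - <<'E'
from h import *
s=ctrl.snapshot("wrist");save(s,"wrist5");packs(s)
E
```

```text
{'clock': np.float64(19.2), 'tool_pos': array([ 0.5396, -0.3137,  0.0938]), 'orientation': array([-179.7477,    0.3493,   12.661 ]), 'opening': np.float64(0.07), 'gripper_force': np.float64(0.0)}
[369.  39.] [ 0.6758 -0.3158] [0.068 0.035] 62.5 u,v [0.1324 0.0319]
[ 20. 126.] [ 0.5907 -0.0865] [0.029 0.046] 3.6 u,v [ 0.0996 -0.2105]
[326. 246.] [ 0.5482 -0.3164] [0.09  0.053] 12.3 u,v [0.0078 0.0045]
[456. 304.] [ 0.5305 -0.4037] [0.136 0.269] 12.8 u,v [-0.0286  0.0858]
```

View pics/wrist5.png

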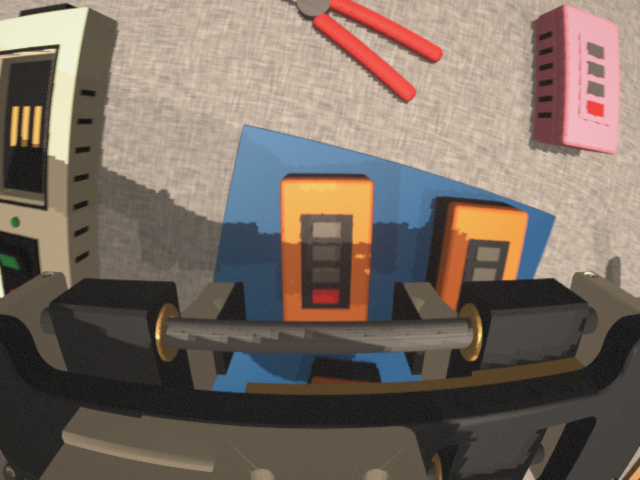

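Emit:
carry_out --deltas '[[[0.01, 0.015, 0.18, 0, 0.6], [0.01, 0.015, 0.32, 0, 0.6], [0.01, 0.015, 0.36, 0, 0.6], [0.01, 0.015, 0.36, 0, -1], [0.01, 0.015, 0.36, 0, -1]]]'

```text
clock: 19.7
tool_pos: [0.5459, -0.3188, 0.0295]
orientation: [179.9, -0.1, 12.7]
force: [0.4, -0.3, 0.5]
opening: 0.0592
gripper_force: 0.0
```

Emit:
carry_out --deltas '[[[0, 0, 0, 0, -1], [0, 0, 0, 0, -1], [0, 0, -0.2, 0, -1], [0, 0, -0.4, 0, -1], [0, 0, -0.6, 0, -1]]]'

```text
clock: 20.2
tool_pos: [0.5438, -0.3188, 0.1489]
orientation: [-180.0, 0.0, 12.6]
force: [1.6, -0.2, -4.9]
opening: 0.054
gripper_force: 30.0
```

Emit:
carry_out --deltas '[[[0.05, -0.25, 0, 0, -1], [0.1, -0.5, 0, 0.01, -1], [0.13, -0.75, 0, 0.02, -1], [0.13, -1, 0, 0.025, -1], [0.13, -1, 0, 0.025, -1]]]'

```text
clock: 20.7
tool_pos: [0.5248, -0.1136, 0.148]
orientation: [-179.9, -0.0, 3.8]
force: [0.1, -0.2, -4.5]
opening: 0.0538
gripper_force: 30.0
```

Emit:
carry_out --deltas '[[[-0.03, -0.17, 0, 0, -1], [-0.03, -0.17, 0, 0, -1], [-0.03, -0.17, 0, 0, -1]]]'

```text
clock: 21.0
tool_pos: [0.5179, -0.0841, 0.1479]
orientation: [-180.0, -0.0, 3.7]
force: [0.2, -0.0, -4.8]
opening: 0.054
gripper_force: 30.0
```

Run:
```python
from h import *
s=ctrl.snapshot("wrist");save(s,"wrist6");packs(s,.1476-.0246+.044)
np.savez("w6.npz",**{k:np.array(s[k]) for k in("R","t","camera_matrix")})
```

```text
{'clock': np.float64(21.05), 'tool_pos': array([ 0.5181, -0.0846,  0.1478]), 'orientation': array([-1.799963e+02, -1.720000e-02,  3.630000e+00]), 'opening': np.float64(0.0539), 'gripper_force': np.float64(29.9974)}
[33. 21.] [0.6497 0.0629] [0.058 0.025] 76.4 u,v [ 0.1406 -0.1389]
[578.  76.] [ 0.6369 -0.1916] [0.039 0.022] 64.6 u,v [0.1117 0.1143]
[318. 250.] [ 0.5416 -0.0822] [0.05  0.053] 3.6 u,v [ 0.0236 -0.0009]
[369. 373.] [ 0.5026 -0.1246] [0.047 0.184] 3.7 u,v [-0.018   0.0389]
```

View pics/wrist6.png

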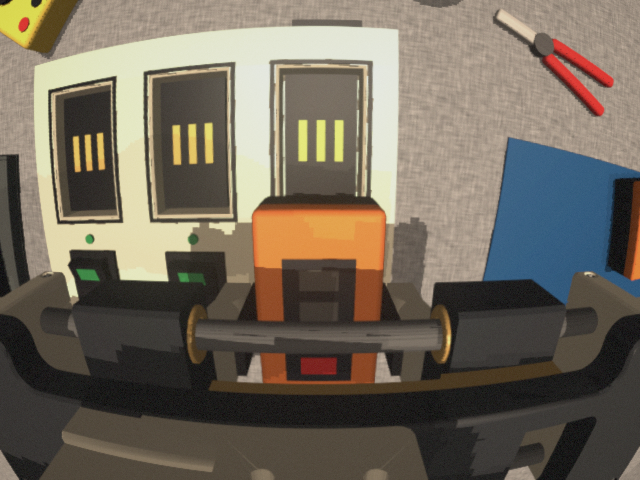

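Run:
```python
from h import *
s=dict(np.load("w6.npz"))
f=lambda *p:at(s,p,.045,True)[:2]
b2=[f(145,72),f(235,64),f(235,220),f(147,221)];b1=[f(50,90),f(115,78),f(121,220),f(56,221)];b3=[f(271,62),f(371,62)]
for b in(b1,b2,b3): print(np.round(b,4).tolist(),np.round(np.mean(b,0),4))
c=np.mean(b2,0);a=np.radians(3.6)
for k in(1,2,3):
  B=c+(2-k)*.096*np.array([-np.sin(a),np.cos(a)]);print(k,np.round(B,4),"far edge mid pred",np.round(B+np.linalg.norm(b2[1]-b2[2])/2*np.array([np.cos(a),np.sin(a)]),4))
```

```text
[[0.6336, 0.1483], [0.6365, 0.0799], [0.5243, 0.0743], [0.5204, 0.145]] [0.5787 0.1119]
[[0.6391, 0.0532], [0.6422, -0.017], [0.529, -0.0216], [0.5246, 0.0502]] [0.5837 0.0162]
[[0.6438, -0.0426], [0.6484, -0.1118]] [ 0.6461 -0.0772]
1 [0.5777 0.112 ] far edge mid pred [0.6342 0.1156]
2 [0.5837 0.0162] far edge mid pred [0.6402 0.0198]
3 [ 0.5897 -0.0796] far edge mid pred [ 0.6463 -0.0761]
```

Bay centres: 1 (0.578, 0.112), 2 (0.584, 0.016), 3 (0.590, -0.080). The held pack is centred in the grip to about 1.5 mm. I insert it into bay 3.

Emit:
carry_out --deltas '[[[0.2, 0.005, 0, 0, -1], [0.365, 0.005, 0, 0, -1], [0.365, 0.005, 0, 0, -1], [0.365, 0.005, 0.15, 0, -1], [0.365, 0.005, 0.25, 0, -1]]]'

```text
clock: 21.55
tool_pos: [0.5907, -0.0821, 0.096]
orientation: [-180.0, 0.1, 3.5]
force: [-0.4, 0.2, -6.2]
opening: 0.0536
gripper_force: 30.0
```

Emit:
carry_out --deltas '[[[0, 0, 0, 0, -1], [0, 0, 0.06, 0, -1], [0, 0, 0.12, 0, -1], [0, 0, 0.18, 0, -1], [0, 0, 0.18, 0, -1]]]'

```text
clock: 22.05
tool_pos: [0.5911, -0.081, 0.0605]
orientation: [180.0, 0.0, 3.6]
force: [1.0, 0.6, -3.2]
opening: 0.0539
gripper_force: 30.0
```

Emit:
carry_out --deltas '[[[0, 0, 0.02, 0, -1], [0, 0, 0.04, 0, -1], [0, 0, 0.06, 0, -1], [0, 0, 0.065, 0, -1], [0, 0, 0.065, 0, -1]]]'

```text
clock: 22.55
tool_pos: [0.5915, -0.081, 0.0514]
orientation: [180.0, -0.1, 3.7]
force: [-7.1, 1.7, 17.3]
opening: 0.0537
gripper_force: 30.0
```

Emit:
carry_out --deltas '[[[0, 0, 0, 0, 0.6], [0, 0, 0, 0, 0.6], [0, 0, 0, 0, 0.6], [0, 0, -0.12, 0, 0.6], [0, 0, -0.24, 0, 0.2]]]'

```text
clock: 23.05
tool_pos: [0.5906, -0.081, 0.0963]
orientation: [180.0, 0.1, 3.6]
force: [1.0, -0.9, 0.2]
opening: 0.0663
gripper_force: 0.0
```

Emit:
carry_out --deltas '[[[0, 0, 0, 0, -1], [0, 0, 0, 0, -1], [0, 0, 0, 0, -1], [0, 0, 0, 0, -1], [0, 0, 0, 0, -1]]]'

```text
clock: 23.55
tool_pos: [0.5907, -0.081, 0.0958]
orientation: [180.0, 0.1, 3.6]
force: [-0.1, 0.7, -0.0]
opening: 0.0279
gripper_force: 0.0
```

Emit:
carry_out --deltas '[[[0, 0, 0, 0, -1], [0, 0, 0.08, 0, -1], [0, 0, 0.13, 0, -1], [0, 0, 0.15, 0, -1], [0, 0, 0.15, 0, -1]]]'

```text
clock: 24.05
tool_pos: [0.5918, -0.081, 0.0691]
orientation: [179.9, -0.1, 3.7]
force: [-7.1, 2.0, 20.9]
opening: 0.0004
gripper_force: 10.9
```

Pack top is at 0.0691 m under 21 N, so it is home in bay 3. I go to the next flat pack.

Emit:
carry_out --deltas '[[[0, 0, -0.25, 0, -1], [-0.1, 0.1, -0.5, 0, 0.6], [-0.2, 0.3, -0.6, 0, 0.6], [-0.3, 0.5, -0.65, 0, 0.6], [-0.3, 0.6, -0.65, 0, 0.6]]]'

```text
clock: 24.55
tool_pos: [0.5377, -0.2069, 0.1992]
orientation: [180.0, -0.2, 3.5]
force: [0.7, -0.2, -0.1]
opening: 0.0271
gripper_force: 0.0
```

Emit:
carry_out --deltas '[[[-0.1, 0.24, 0, 0, 0.6], [-0.2, 0.46, 0, 0, 0.6], [-0.3, 0.7, 0, 0, 0.6], [-0.38, 0.92, 0, 0, 0.6], [-0.38, 1, 0, 0, 0.6]]]'

```text
clock: 25.05
tool_pos: [0.4732, -0.4123, 0.196]
orientation: [-180.0, 0.1, 3.4]
force: [0.6, 1.0, -0.4]
opening: 0.0664
gripper_force: 0.0
```

Emit:
carry_out --deltas '[[[0, 0, 0, 0, 0.6], [0, 0, 0, 0, 0.6], [0, 0, 0, 0, 0.6]]]'

```text
clock: 25.35
tool_pos: [0.4758, -0.4078, 0.1964]
orientation: [-180.0, 0.0, 3.7]
force: [0.2, -0.0, -0.5]
opening: 0.0701
gripper_force: 0.0
```

Run:
```python
from h import *
s=ctrl.snapshot("wrist");save(s,"wrist7");packs(s)
```

```text
{'clock': np.float64(25.4), 'tool_pos': array([ 0.4759, -0.4077,  0.1966]), 'orientation': array([-1.79991e+02, -4.00000e-04,  3.67950e+00]), 'opening': np.float64(0.0703), 'gripper_force': np.float64(0.0)}
[ 13. 105.] [ 0.5936 -0.0756] [0.112 0.047] 2.9 u,v [ 0.1388 -0.3239]
[340. 157.] [ 0.5494 -0.4196] [0.098 0.053] 9.5 u,v [0.0725 0.0166]
[266. 271.] [ 0.4173 -0.3594] [0.075 0.054] 3.9 u,v [-0.0554 -0.052 ]
[478. 368.] [ 0.3583 -0.5926] [0.102 0.298] 3.8 u,v [-0.1292  0.177 ]
```

View pics/wrist7.png

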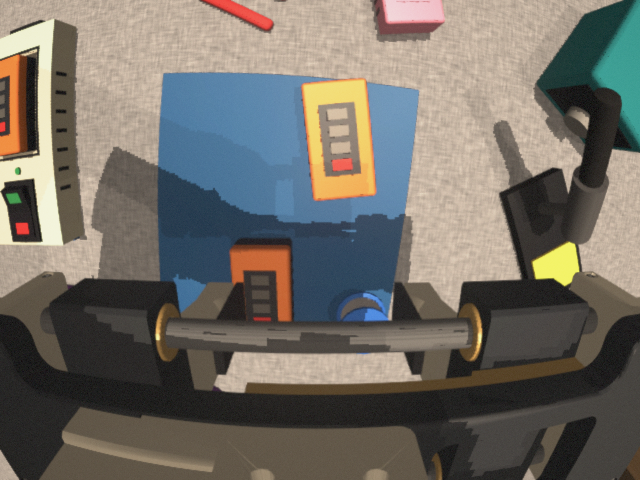

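Emit:
carry_out --deltas '[[[0.2, 0.05, 0, -0.01, 0.6], [0.365, 0.085, 0.1, -0.016, 0.6], [0.365, 0.085, 0.3, -0.016, 0.6], [0.365, 0.085, 0.5, -0.016, 0.6], [0.365, 0.085, 0.65, -0.016, 0.6]]]'

```text
clock: 25.9
tool_pos: [0.5494, -0.4192, 0.0641]
orientation: [-179.9, 0.1, 9.5]
force: [0.7, -0.3, -0.5]
opening: 0.0696
gripper_force: 0.0
```

Emit:
carry_out --deltas '[[[0, 0, 0.14, 0, 0.6], [0, 0, 0.195, 0, 0.6], [0, 0, 0.195, 0, 0.6], [0, 0, 0.195, 0, -1], [0, 0, 0.195, 0, -1]]]'

```text
clock: 26.4
tool_pos: [0.5507, -0.4216, 0.0296]
orientation: [179.9, -0.1, 9.4]
force: [0.2, 0.1, 0.5]
opening: 0.0594
gripper_force: 0.0
```

Emit:
carry_out --deltas '[[[0, 0, 0, 0, -1], [0, 0, 0, 0, -1], [0, 0, -0.2, 0, -1], [0, 0, -0.4, 0, -1], [0, 0, -0.6, 0, -1]]]'

```text
clock: 26.9
tool_pos: [0.5487, -0.4209, 0.1485]
orientation: [-179.9, 0.1, 9.3]
force: [1.4, -0.4, -4.0]
opening: 0.0541
gripper_force: 30.0
```

Emit:
carry_out --deltas '[[[0.02, -0.24, 0, 0, -1], [0.04, -0.48, 0, 0, -1], [0.07, -0.72, 0, 0, -1], [0.09, -0.96, 0, 0, -1], [0.09, -1, 0, 0, -1]]]'

```text
clock: 27.4
tool_pos: [0.5336, -0.2169, 0.1478]
orientation: [-179.9, -0.0, 9.5]
force: [0.3, -1.3, -4.4]
opening: 0.0541
gripper_force: 30.0
```

Emit:
carry_out --deltas '[[[0.02, -0.24, 0, 0.005, -1], [0.04, -0.48, 0, 0.01, -1], [0.07, -0.72, 0, 0.016, -1], [0.085, -0.96, 0, 0.016, -1], [0.085, -1, 0, 0.016, -1]]]'

```text
clock: 27.9
tool_pos: [0.5185, -0.0173, 0.1479]
orientation: [-179.9, -0.1, 3.8]
force: [-0.6, -1.0, -3.6]
opening: 0.0536
gripper_force: 30.0
```

Emit:
carry_out --deltas '[[[-0.017, -0.165, 0, 0, -1], [-0.017, -0.165, 0, 0, -1], [-0.017, -0.165, 0, 0, -1], [-0.017, -0.165, 0, 0, -1]]]'

```text
clock: 28.3
tool_pos: [0.5133, 0.0112, 0.1475]
orientation: [180.0, 0.0, 3.6]
force: [-0.1, -0.1, -3.8]
opening: 0.0541
gripper_force: 30.0
```

Run:
```python
from h import *
s=ctrl.snapshot("wrist");save(s,"wrist8");packs(s,.1476-.0246+.044)
```

```text
{'clock': np.float64(28.35), 'tool_pos': array([0.5134, 0.011 , 0.1475]), 'orientation': array([1.799953e+02, 1.550000e-02, 3.540600e+00]), 'opening': np.float64(0.0538), 'gripper_force': np.float64(29.9975)}
[109.  12.] [0.6411 0.1152] [0.052 0.015] 79.4 u,v [ 0.1339 -0.0961]
[457. 153.] [ 0.5872 -0.0393] [0.058 0.033] 3.5 u,v [0.0706 0.0548]
[318. 246.] [0.5385 0.0132] [0.053 0.052] 3.5 u,v [ 0.0252 -0.0006]
[ 18. 256.] [0.5249 0.1675] [0.032 0.048] 73.7 u,v [ 0.0212 -0.1554]
[367. 373.] [ 0.4981 -0.0286] [0.046 0.184] 3.7 u,v [-0.0177  0.0386]
```

Emit:
carry_out --deltas '[[[0.2, 0, 0, 0, -1], [0.342, 0, 0, 0, -1], [0.342, 0, 0, 0, -1], [0.342, 0, 0.15, 0, -1], [0.342, 0, 0.25, 0, -1]]]'

```text
clock: 28.85
tool_pos: [0.5811, 0.0149, 0.0961]
orientation: [-180.0, 0.1, 3.5]
force: [-0.7, -0.4, -4.7]
opening: 0.0538
gripper_force: 30.0
```

Emit:
carry_out --deltas '[[[0, 0, 0, 0, -1], [0, 0, 0.06, 0, -1], [0, 0, 0.12, 0, -1], [0, 0, 0.18, 0, -1], [0, 0, 0.18, 0, -1]]]'

```text
clock: 29.35
tool_pos: [0.5829, 0.0163, 0.0616]
orientation: [180.0, -0.1, 3.6]
force: [0.9, -1.5, -0.8]
opening: 0.054
gripper_force: 30.0
```

Emit:
carry_out --deltas '[[[0, 0, 0.02, 0, -1], [0, 0, 0.04, 0, -1], [0, 0, 0.06, 0, -1], [0, 0, 0.065, 0, -1], [0, 0, 0.065, 0, -1]]]'

```text
clock: 29.85
tool_pos: [0.5836, 0.0165, 0.0507]
orientation: [-180.0, -0.2, 3.7]
force: [-2.2, -0.3, 12.2]
opening: 0.0536
gripper_force: 30.0
```

Emit:
carry_out --deltas '[[[0, 0, 0, 0, 0.6], [0, 0, 0, 0, 0.6], [0, 0, 0, 0, 0.6], [0, 0, -0.12, 0, 0.6], [0, 0, -0.24, 0, 0.2]]]'

```text
clock: 30.35
tool_pos: [0.5811, 0.0159, 0.0962]
orientation: [180.0, 0.1, 3.6]
force: [-0.1, 0.4, -0.4]
opening: 0.0658
gripper_force: 0.0
```

Emit:
carry_out --deltas '[[[0, 0, 0, 0, -1], [0, 0, 0, 0, -1], [0, 0, 0, 0, -1], [0, 0, 0, 0, -1], [0, 0, 0, 0, -1]]]'

```text
clock: 30.85
tool_pos: [0.5813, 0.0161, 0.0958]
orientation: [180.0, 0.1, 3.6]
force: [0.4, 0.6, -0.4]
opening: 0.0275
gripper_force: 0.0
```

Emit:
carry_out --deltas '[[[0, 0, 0, 0, -1], [0, 0, 0.08, 0, -1], [0, 0, 0.13, 0, -1], [0, 0, 0.15, 0, -1], [0, 0, 0.15, 0, -1]]]'

```text
clock: 31.35
tool_pos: [0.5824, 0.016, 0.0691]
orientation: [179.9, -0.1, 3.7]
force: [-6.8, -0.1, 23.8]
opening: 0.0005
gripper_force: 11.7
```

Also home in bay 2. On to the third flat pack.

Emit:
carry_out --deltas '[[[0, 0, -0.25, 0, -1], [-0.1, 0.1, -0.5, 0, 0.6], [-0.2, 0.3, -0.6, 0, 0.6], [-0.3, 0.45, -0.65, 0, 0.6], [-0.35, 0.6, -0.65, 0, 0.6]]]'

```text
clock: 31.85
tool_pos: [0.5188, -0.1092, 0.199]
orientation: [-180.0, -0.2, 3.6]
force: [0.3, 0.5, -0.5]
opening: 0.0265
gripper_force: 0.0
```

Emit:
carry_out --deltas '[[[-0.2, 0.2, 0, 0, 0.6], [-0.4, 0.4, 0, 0, 0.6], [-0.6, 0.6, 0, 0, 0.6], [-0.8, 0.8, 0, 0, 0.6], [-0.9, 0.95, 0, 0, 0.6]]]'

```text
clock: 32.35
tool_pos: [0.3566, -0.2999, 0.1967]
orientation: [-180.0, -0.0, 3.6]
force: [0.8, -1.1, -0.1]
opening: 0.0665
gripper_force: 0.0
```

Emit:
carry_out --deltas '[[[-0.1, 0.25, 0, 0, 0.6], [-0.1, 0.25, 0, 0, 0.6], [-0.1, 0.25, 0, 0, 0.6], [-0.1, 0.25, 0, 0, 0.6], [-0.1, 0.25, 0, 0, 0.6]]]'

```text
clock: 32.85
tool_pos: [0.3423, -0.3493, 0.1965]
orientation: [-180.0, 0.0, 3.7]
force: [-0.4, -0.0, 0.2]
opening: 0.07
gripper_force: 0.0
```

Run:
```python
from h import *
s=ctrl.snapshot("wrist");save(s,"wrist9");packs(s)
```

```text
{'clock': np.float64(32.9), 'tool_pos': array([ 0.3423, -0.3492,  0.1965]), 'orientation': array([-1.799935e+02,  1.300000e-03,  3.713500e+00]), 'opening': np.float64(0.0701), 'gripper_force': np.float64(0.0)}
[32. 11.] [ 0.549  -0.0339] [0.132 0.044] 76.5 u,v [ 0.2267 -0.3012]
[374. 174.] [ 0.3905 -0.3933] [0.098 0.054] 3.8 u,v [0.0452 0.0471]
[451. 371.] [ 0.2212 -0.4838] [0.103 0.4  ] 3.5 u,v [-0.1295  0.1265]
```

View pics/wrist9.png

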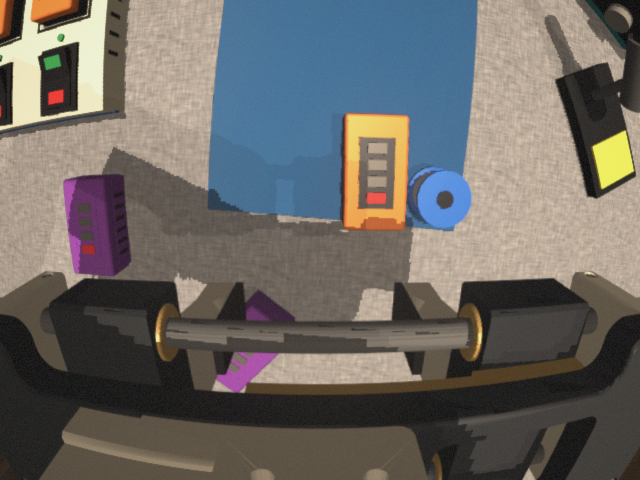

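The third flat has been knocked to (374,172), nearly touching the reel (440,197). A centred grip would hit the reel. I will grip it near its far end, clear of the reel, slide it left, then re-grip at the centre.

Emit:
carry_out --deltas '[[[0.2, 0.12, 0, 0, 0.6], [0.375, 0.235, 0, 0, 0.6], [0.375, 0.235, 0.1, 0, 0.6], [0.375, 0.235, 0.3, 0, 0.6], [0.375, 0.235, 0.5, 0, 0.6]]]'

```text
clock: 33.4
tool_pos: [0.4211, -0.3915, 0.0959]
orientation: [180.0, -0.1, 3.7]
force: [0.6, -0.2, -0.8]
opening: 0.07
gripper_force: 0.0
```

Run:
```python
from h import *
s=ctrl.snapshot("wrist");save(s,"wrist10");packs(s)
for r in ctrl.spot_point(s,"solder_reel")[:2]: print(np.round(r["centre"]),round(r["p"],2),np.round(at(s,r["centre"],0,True)[:2],4))
```

```text
{'clock': np.float64(33.45), 'tool_pos': array([ 0.4171, -0.389 ,  0.0888]), 'orientation': array([-179.6808,    0.3691,    3.6325]), 'opening': np.float64(0.0696), 'gripper_force': np.float64(0.0)}
[320. 265.] [ 0.4134 -0.3925] [0.06  0.052] 3.6 u,v [-0.004   0.0033]
[488. 367.] [ 0.3657 -0.5241] [0.068 0.184] 2.3 u,v [-0.0598  0.1315]
[316. 372.] [ 0.3418 -0.387 ] [0.034 0.072] 4.4 u,v [-0.0751 -0.0067]
[405. 312.] 0.74 [ 0.3691 -0.4618]
```

View pics/wrist10.png

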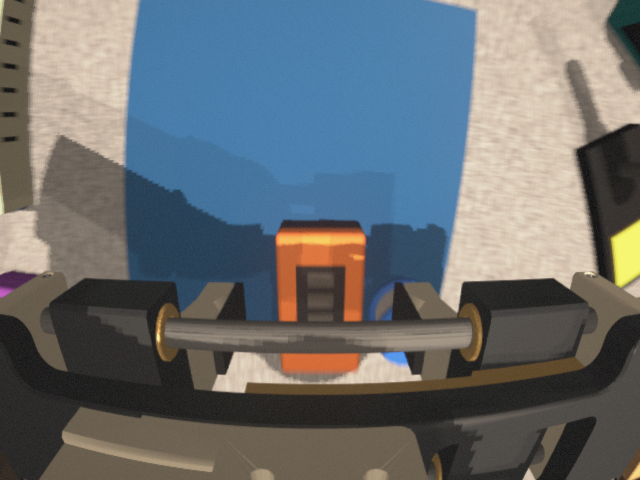

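The reel's edge reaches x of about 0.40 m; the finger will span about 0.413 to 0.432 m. Grip, slide left 60 mm and release.

Emit:
carry_out --deltas '[[[0.025, 0.01, 0, 0, 0.6], [0.025, 0.01, 0.15, 0, 0.6], [0.025, 0.01, 0.3, 0, 0.6], [0.025, 0.01, 0.345, 0, 0.6], [0.025, 0.01, 0.345, 0, -1]]]'

```text
clock: 34.0
tool_pos: [0.4254, -0.3942, 0.0284]
orientation: [180.0, 0.0, 3.7]
force: [-0.8, -0.9, 0.2]
opening: 0.0665
gripper_force: 0.0
```

Emit:
carry_out --deltas '[[[0, 0, 0, 0, -1], [0, 0, 0, 0, -1], [0, 0, 0, 0, -1], [0, -0.1, 0, 0, -1], [0, -0.2, 0, 0, -1]]]'

```text
clock: 34.5
tool_pos: [0.4241, -0.3558, 0.0297]
orientation: [179.8, -0.2, 3.6]
force: [1.0, -4.9, 5.2]
opening: 0.0536
gripper_force: 29.9
```

Emit:
carry_out --deltas '[[[0, -0.1, 0, 0, -1], [0, -0.1, 0, 0, -1], [0, -0.1, 0, 0, 0.6], [0, -0.1, 0, 0, 0.6], [0, -0.1, 0, 0, 0.6]]]'

```text
clock: 35.0
tool_pos: [0.4209, -0.3345, 0.0278]
orientation: [180.0, -0.0, 3.6]
force: [0.3, 0.4, -0.4]
opening: 0.0687
gripper_force: 0.0
```

Emit:
carry_out --deltas '[[[0, 0, -0.2, 0, 0.6], [-0.1, 0, -0.4, 0, 0.6], [-0.3, 0, -0.65, 0, 0.6], [-0.4, 0, -0.8, 0, 0.6], [-0.4, 0, -0.8, 0, 0.6]]]'

```text
clock: 35.5
tool_pos: [0.3406, -0.3409, 0.1932]
orientation: [179.7, -0.4, 3.5]
force: [0.9, -0.7, 0.7]
opening: 0.0703
gripper_force: 0.0
```

Run:
```python
from h import *
s=ctrl.snapshot("wrist");packs(s)
for r in ctrl.spot_point(s,"solder_reel")[:2]: print(np.round(r["centre"]),round(r["p"],2),np.round(at(s,r["centre"],0,True)[:2],4))
```

```text
{'clock': np.float64(35.55), 'tool_pos': array([ 0.341 , -0.3403,  0.1907]), 'orientation': array([179.8291,  -0.3131,   3.5139]), 'opening': np.float64(0.0701), 'gripper_force': np.float64(0.0)}
[33. 11.] [ 0.5475 -0.0326] [0.136 0.044] 76.4 u,v [ 0.225  -0.2944]
[314. 174.] [ 0.386  -0.3346] [0.098 0.052] 3.0 u,v [ 0.0453 -0.0029]
[465. 369.] [ 0.2229 -0.4778] [0.101 0.396] 3.2 u,v [-0.1263  0.13  ]
[443. 196.] 0.64 [ 0.3691 -0.4638]
```

Emit:
carry_out --deltas '[[[0.225, 0, 0, 0, 0.6], [0.225, 0, 0.1, 0, 0.6], [0.225, 0, 0.3, 0, 0.6], [0.225, 0, 0.5, 0, 0.6], [0.225, 0, 0.65, 0, 0.6]]]'

```text
clock: 36.1
tool_pos: [0.3845, -0.3355, 0.0538]
orientation: [-179.9, 0.2, 3.6]
force: [0.1, -0.2, 0.7]
opening: 0.0703
gripper_force: 0.0
```

Emit:
carry_out --deltas '[[[0, 0, 0.1, 0, 0.6], [0, 0, 0.15, 0, 0.6], [0, 0, 0.15, 0, 0.6], [0, 0, 0.15, 0, -1], [0, 0, 0.15, 0, -1]]]'

```text
clock: 36.6
tool_pos: [0.3867, -0.3367, 0.0285]
orientation: [180.0, -0.1, 3.6]
force: [-0.5, -0.6, -0.4]
opening: 0.0593
gripper_force: 0.0
```

Emit:
carry_out --deltas '[[[0, 0, 0, 0, -1], [0, 0, 0, 0, -1], [0, 0, -0.2, 0, -1], [0, 0, -0.4, 0, -1], [0, 0, -0.6, 0, -1]]]'

```text
clock: 37.1
tool_pos: [0.3851, -0.336, 0.1487]
orientation: [-180.0, 0.1, 3.6]
force: [1.1, -0.9, -3.5]
opening: 0.0536
gripper_force: 30.0
```

Emit:
carry_out --deltas '[[[0.08, -0.22, 0, 0, -1], [0.16, -0.45, 0, 0, -1], [0.25, -0.68, 0, 0, -1], [0.33, -0.9, 0, 0, -1], [0.35, -1, 0, 0, -1]]]'

```text
clock: 37.6
tool_pos: [0.4439, -0.1295, 0.1478]
orientation: [-180.0, -0.1, 3.7]
force: [-0.8, -0.7, -4.6]
opening: 0.0538
gripper_force: 30.0
```

Emit:
carry_out --deltas '[[[0.08, -0.22, 0, 0, -1], [0.16, -0.45, 0, 0, -1], [0.25, -0.68, 0, 0, -1], [0.33, -0.9, 0, 0, -1], [0.35, -1, 0, 0, -1]]]'

```text
clock: 38.1
tool_pos: [0.5015, 0.075, 0.1476]
orientation: [-180.0, -0.1, 3.7]
force: [-0.5, -0.9, -4.8]
opening: 0.0538
gripper_force: 30.0
```

Emit:
carry_out --deltas '[[[0.045, -0.17, 0, 0, -1], [0.045, -0.17, 0, 0, -1], [0.045, -0.17, 0, 0, -1], [0.045, -0.17, 0, 0, -1]]]'

```text
clock: 38.5
tool_pos: [0.5066, 0.1055, 0.1472]
orientation: [180.0, 0.1, 3.6]
force: [0.2, -1.1, -4.6]
opening: 0.0535
gripper_force: 30.0
```

Run:
```python
from h import *
s=ctrl.snapshot("wrist");packs(s,.1476-.0246+.044)
```

```text
{'clock': np.float64(38.55), 'tool_pos': array([0.5068, 0.1053, 0.1474]), 'orientation': array([1.799893e+02, 4.020000e-02, 3.556400e+00]), 'opening': np.float64(0.0537), 'gripper_force': np.float64(29.9733)}
[453. 152.] [0.5811 0.0569] [0.058 0.033] 3.7 u,v [0.0711 0.0529]
[564. 160.] [0.5844 0.0008] [0.058 0.036] 3.6 u,v [0.0709 0.1091]
[319. 246.] [0.532  0.1074] [0.053 0.053] 3.4 u,v [ 0.0253 -0.0006]
[ 56. 254.] [0.5227 0.2403] [0.044 0.089] 2.2 u,v [ 0.0242 -0.1338]
[367. 373.] [0.4915 0.0656] [0.046 0.183] 3.6 u,v [-0.0178  0.0387]
```

Emit:
carry_out --deltas '[[[0.2, -0.008, 0, 0, -1], [0.346, -0.008, 0, 0, -1], [0.346, -0.008, 0, 0, -1], [0.346, -0.008, 0.15, 0, -1], [0.346, -0.008, 0.25, 0, -1]]]'

```text
clock: 39.05
tool_pos: [0.5756, 0.1108, 0.0963]
orientation: [-180.0, 0.1, 3.5]
force: [-0.8, 0.0, -4.8]
opening: 0.0536
gripper_force: 30.0
```

Emit:
carry_out --deltas '[[[0, 0, 0, 0, -1], [0, 0, 0, 0, -1], [0, 0, 0, 0, -1]]]'

```text
clock: 39.35
tool_pos: [0.5772, 0.1121, 0.0991]
orientation: [-180.0, -0.1, 3.6]
force: [0.5, 0.0, -3.3]
opening: 0.0543
gripper_force: 30.0
```

Aligned. Insert.

Emit:
carry_out --deltas '[[[0, 0, 0.06, 0, -1], [0, 0, 0.12, 0, -1], [0, 0, 0.18, 0, -1], [0, 0, 0.18, 0, -1]]]'

```text
clock: 39.75
tool_pos: [0.5768, 0.1122, 0.0607]
orientation: [180.0, -0.0, 3.6]
force: [0.9, 0.6, -1.0]
opening: 0.0536
gripper_force: 30.0
```

Emit:
carry_out --deltas '[[[0, 0, 0.02, 0, -1], [0, 0, 0.04, 0, -1], [0, 0, 0.06, 0, -1], [0, 0, 0.065, 0, -1], [0, 0, 0.065, 0, -1]]]'

```text
clock: 40.25
tool_pos: [0.5778, 0.1125, 0.0501]
orientation: [-180.0, -0.2, 3.7]
force: [-2.6, -1.0, 11.5]
opening: 0.0536
gripper_force: 30.0
```

Emit:
carry_out --deltas '[[[0, 0, 0, 0, 0.6], [0, 0, 0, 0, 0.6], [0, 0, 0, 0, 0.6], [0, 0, -0.12, 0, 0.6], [0, 0, -0.24, 0, 0.2]]]'

```text
clock: 40.75
tool_pos: [0.5757, 0.1117, 0.096]
orientation: [179.9, 0.1, 3.6]
force: [0.9, 1.0, -0.5]
opening: 0.066
gripper_force: 0.0
```

Emit:
carry_out --deltas '[[[0, 0, 0, 0, -1], [0, 0, 0, 0, -1], [0, 0, 0, 0, -1], [0, 0, 0, 0, -1], [0, 0, 0, 0, -1]]]'

```text
clock: 41.25
tool_pos: [0.576, 0.1118, 0.0958]
orientation: [180.0, 0.1, 3.6]
force: [0.4, 0.4, -0.5]
opening: 0.0278
gripper_force: 0.0
```

Emit:
carry_out --deltas '[[[0, 0, 0, 0, -1], [0, 0, 0.08, 0, -1], [0, 0, 0.13, 0, -1], [0, 0, 0.15, 0, -1], [0, 0, 0.15, 0, -1]]]'

```text
clock: 41.75
tool_pos: [0.577, 0.1121, 0.0691]
orientation: [180.0, -0.1, 3.7]
force: [-7.8, -0.7, 22.8]
opening: 0.0005
gripper_force: 11.3
```

Emit:
carry_out --deltas '[[[0, 0, -0.2, 0, -1], [-0.1, 0, -0.45, 0, -1], [-0.3, 0.1, -0.6, 0, -1], [-0.5, 0.3, -0.65, 0, -1], [-0.5, 0.48, -0.65, 0, -1]]]'

```text
clock: 42.25
tool_pos: [0.4806, 0.01, 0.1985]
orientation: [-179.9, -0.2, 3.8]
force: [1.5, -0.5, -0.5]
opening: 0.0004
gripper_force: 0.0
```

Run:
```python
from h import *
s=ctrl.snapshot("wrist");packs(s,.069)
for r in ctrl.spot_point(s,"rocker1")[:4]: print(np.round(r["centre"]),round(r["p"],2),np.round(at(s,r["centre"],.051,True)[:2],4))
im=s["color"].astype(int)
d=ctrl.snapshot("scene")
for r in ctrl.spot_point(d,"charged1")[:4]: print(np.round(r["centre"]),round(r["p"],2),np.round(at(d,r["centre"],.004)[:2],4))
for r in ctrl.silhouettes(d,"charged1")[:4]: print(np.round(r["centre"]),round(r["p"],2),r["mask"].sum(),np.round(at(d,r["centre"],.04)[:2],4))
```

```text
{'clock': np.float64(42.3), 'tool_pos': array([0.4795, 0.005 , 0.1982]), 'orientation': array([-1.799915e+02, -5.880000e-02,  3.659400e+00]), 'opening': np.float64(0.0005), 'gripper_force': np.float64(0.0)}
[325. 111.] [0.5808 0.0128] [0.099 0.049] 3.8 u,v [ 0.1015 -0.0013]
[210. 111.] [0.5752 0.1049] [0.099 0.054] 4.1 u,v [ 0.1019 -0.0936]
[440. 113.] [ 0.5865 -0.0808] [0.1   0.054] 4.1 u,v [0.1013 0.0924]
[ 36. 230.] [0.4648 0.303 ] [0.12  0.095] 88.7 u,v [ 0.0043 -0.2984]
[313. 379.] [0.3627 0.0404] [0.095 0.377] 3.9 u,v [-0.1144 -0.0428]
[319. 240.] 0.88 [0.4678 0.0095]
[210. 238.] 0.84 [0.4638 0.1051]
[431. 240.] 0.77 [ 0.4744 -0.0897]
[422. 217.] 0.89 [0.4476 0.3133]
[450. 218.] 0.74 [0.468  0.3896]
[352. 216.] 0.61 [0.3968 0.1161]
[421. 214.] 0.72 830 [0.4783 0.2934]
[454. 212.] 0.65 795 [0.4894 0.384 ]
[333. 251.] 0.48 890 [0.5745 0.0163]
```

Bay 1 is home too (0.0691 m), and the charged packs are lying in the tray. Now I press the far (green) ends.

Emit:
carry_out --deltas '[[[0, 0, 0.2, 0, -1], [0, 0, 0.4, 0, -1], [0, 0, 0.5, 0, -1], [0, 0, 0.5, 0, -1], [0, 0, 0.5, 0, -1]]]'

```text
clock: 43.0
tool_pos: [0.4831, 0.0106, 0.0965]
orientation: [180.0, 0.1, 3.7]
force: [-0.0, -0.1, -0.8]
opening: 0.0006
gripper_force: 0.0
```

Emit:
carry_out --deltas '[[[0, 0, 0, 0, -1], [0, 0, 0, 0, -1]]]'

```text
clock: 43.2
tool_pos: [0.4836, 0.0105, 0.0978]
orientation: [-180.0, -0.1, 3.6]
force: [0.5, -0.3, 0.9]
opening: 0.0006
gripper_force: 0.0
```

Emit:
carry_out --deltas '[[[0.015, 0, 0.1, 0, -1], [0.015, 0, 0.18, 0, -1], [0.015, 0, 0.23, 0, -1], [0.015, 0, 0.233, 0, -1], [0.015, 0, 0.233, 0, -1]]]'

```text
clock: 43.7
tool_pos: [0.4861, 0.0104, 0.0512]
orientation: [-180.0, -0.1, 3.6]
force: [-1.8, -0.3, 6.6]
opening: 0.0003
gripper_force: 3.6
```

Emit:
carry_out --deltas '[[[0, 0, -0.15, 0, -1], [0, 0.24, -0.18, 0, -1], [0, 0.48, -0.18, 0, -1], [0, 0.48, -0.18, 0, -1], [0, 0.48, -0.1, 0, -1]]]'

```text
clock: 44.2
tool_pos: [0.4933, -0.0869, 0.0721]
orientation: [-180.0, -0.3, 3.4]
force: [-0.6, 1.2, -0.7]
opening: 0.0008
gripper_force: 0.0
```

Emit:
carry_out --deltas '[[[0, 0, 0.06, 0, -1], [0, 0, 0.1, 0, -1], [0, 0, 0.1, 0, -1], [0, 0, -0.05, 0, -1], [0, 0, -0.08, 0, -1]]]'

```text
clock: 44.7
tool_pos: [0.4933, -0.0852, 0.0887]
orientation: [180.0, -0.2, 3.7]
force: [-0.3, -0.2, -0.0]
opening: 0.0001
gripper_force: 0.0
```

Emit:
carry_out --deltas '[[[0, -0.24, 0, 0, -1], [0, -0.48, 0, 0, -1], [0, -0.72, 0, 0, -1], [0, -0.96, 0, 0, -1], [0, -0.96, 0, 0, -1]]]'

```text
clock: 45.2
tool_pos: [0.4802, 0.1111, 0.0867]
orientation: [-179.9, -0.1, 3.9]
force: [0.2, -0.1, 0.1]
opening: 0.0002
gripper_force: 0.0
```

Emit:
carry_out --deltas '[[[0, 0, 0.06, 0, -1], [0, 0, 0.13, 0, -1], [0, 0, 0.17, 0, -1], [0, 0, 0.18, 0, -1], [0, 0, 0.18, 0, -1]]]'

```text
clock: 45.7
tool_pos: [0.4793, 0.106, 0.0511]
orientation: [180.0, 0.0, 3.6]
force: [-7.5, 1.9, 14.4]
opening: 0.0004
gripper_force: 7.3
```

Emit:
carry_out --deltas '[[[0, 0, -0.2, 0, -1], [0, 0.1, -0.4, 0, -1], [0, 0.3, -0.6, 0, -1], [0, 0.48, -0.73, 0, -1], [0, 0.48, -0.73, 0, -1]]]'

```text
clock: 46.2
tool_pos: [0.4875, 0.0074, 0.2005]
orientation: [-179.9, -0.4, 3.5]
force: [-0.3, 1.2, -0.2]
opening: 0.0007
gripper_force: 0.0
```

Run:
```python
from h import *
s=ctrl.snapshot("wrist");packs(s,.069)
# apparent height of marks: green and red blob centres and areas near each rocker
im=cv2.cvtColor(s["color"],cv2.COLOR_RGB2HSV)
for nm,lo,hi in(("green",(50,90,60),(85,255,255)),("red",(0,150,60),(4,255,255)),("red2",(174,150,60),(180,255,255))):
  n,l,st,c=cv2.connectedComponentsWithStats(cv2.inRange(im,lo,hi))
  print(nm,[(np.round(c[i]).tolist(),st[i,2:].tolist(),np.round(at(s,c[i],.051,True)[:2],4).tolist()) for i in range(1,n) if st[i,4]>60 and 150<c[i][1]<300])
```

```text
{'clock': np.float64(46.25), 'tool_pos': array([0.4865, 0.0085, 0.1984]), 'orientation': array([-179.924 ,   -0.2515,    3.4119]), 'opening': np.float64(0.0002), 'gripper_force': np.float64(0.0)}
[314. 117.] [0.5812 0.0167] [0.099 0.053] 3.3 u,v [ 0.0949 -0.0026]
[199. 120.] [0.5757 0.111 ] [0.099 0.055] 3.5 u,v [ 0.0951 -0.0971]
[433. 120.] [ 0.5869 -0.0795] [0.1   0.055] 3.8 u,v [0.095  0.0938]
[ 34. 235.] [0.4669 0.3068] [0.119 0.095] 89.7 u,v [-0.0019 -0.2989]
[313. 379.] [0.369  0.0403] [0.096 0.38 ] 3.5 u,v [-0.1155 -0.0388]
green [([39.0, 222.0], [11, 9, 95], [0.4772, 0.3029]), ([206.0, 226.0], [22, 14, 289], [0.4815, 0.1064]), ([316.0, 226.0], [23, 14, 305], [0.4871, 0.0101]), ([426.0, 227.0], [23, 15, 305], [0.4925, -0.0862]), ([41.0, 235.0], [11, 10, 96], [0.4631, 0.3022]), ([43.0, 247.0], [12, 9, 95], [0.4497, 0.3011]), ([45.0, 260.0], [12, 10, 91], [0.4356, 0.3005])]
red [([208.0, 267.0], [22, 14, 304], [0.444, 0.1062]), ([316.0, 267.0], [24, 15, 328], [0.4498, 0.0081]), ([425.0, 267.0], [22, 14, 296], [0.4558, -0.0902])]
red2 []
```

Run:
```python
from h import *
s=ctrl.snapshot("side");im=cv2.cvtColor(s["color"],cv2.COLOR_RGB2HSV)
for nm,lo,hi in(("green",(50,100,60),(85,255,255)),("red",(0,160,90),(4,255,255))):
  n,l,st,c=cv2.connectedComponentsWithStats(cv2.inRange(im,lo,hi))
  print(nm,[(np.round(c[i],1).tolist(),int(st[i,4])) for i in range(1,n) if st[i,4]>12 and 260<c[i][0]<325 and 205<c[i][1]<280])
for x,y in((.4638,.1045),(.468,.009),(.474,-.09)):
  print("on: green",np.round(proj(s,(x+.0185,y+.001,.051)),1),"red",np.round(proj(s,(x-.0185,y-.001,.0585)),1),"| off: green",np.round(proj(s,(x+.0185,y,.0585)),1),"red",np.round(proj(s,(x-.0185,y,.051)),1))
```

```text
green [([286.0, 219.8], 27), ([295.0, 236.9], 29), ([305.2, 256.9], 44)]
red [([272.5, 219.4], 18), ([323.4, 225.6], 16), ([280.7, 236.4], 20), ([290.4, 256.9], 33)]
on: green [286.4 219.6] red [272.4 218.7] | off: green [286.4 217.2] red [272.5 221.1]
on: green [294.6 236.6] red [279.7 235.9] | off: green [294.7 234.1] red [279.8 238.4]
on: green [305.2 257. ] red [289.3 256.4] | off: green [305.3 254.4] red [289.3 259.1]
```

The marks match the "on" positions for all three bays, so I hand the job in.

Run:
```python
from plant import ctrl
print(ctrl.close_job())
```

```text
the job is handed in; nothing more can be done
None
```

The job is handed in: both charged packs lie in the tray, the three flat packs are home in bays 1, 2 and 3, and all three bays are switched on; the hand-in returned no verdict.

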